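# Wedge up a tube in the welding jig

## Robot

A 6-joint arm with a two-finger parallel gripper is mounted at the origin on the work surface. World frame = base frame: x ahead of the robot, y to its left, z up, the work surface at z = 0. Lengths are in m, angles in rad, forces in N, time in s.
With the tool pointing down it reaches from about 0.375 to 0.9 m from the base axis. Payload 3.1 kg.
Tool frame: the origin (TCP) lies between the finger pads; the fingertips stand 19 mm ahead of it and the grasp point (between the pads) is the TCP; z points along the fingers, y is the direction in which the jaws open and shut (so a half turn about z gives the same grasp; the last joint's range is limited). The gripper opens to 85 mm and grips with 20 to 120 N. Pads are 22 mm wide; open, the fingers measure 114 mm over their backs; the gripper's body (76 mm by 85 mm) begins 54 mm behind the grasp point. The pads swing forward as they close: fully open they stand 13 mm farther back than shut.
Start: joints at [-1.524, 0.527, 1.433, -0, 1.181, -0.178], TCP at [0.14, -0.609, 0.219] pointing down, gripper open.
Joint ranges: [-3.08, 3.08], [-0.75, 2.2], [0.22, 2.44], [-1.43, 4.57], [0, 2.65], [-2.85, 2.85]. Speed limits (rad/s): [2.79, 2.79, 3.14, 3.14, 3.14, 3.14].

## Interface

Orientations are given as a unit quaternion [x, y, z, w].
In Python, from station import manip, optics, job gives the robot as it stands.
- The arm moves only by the shell command python3 -m inch 'ROWS' [OPENING] [FORCE]. ROWS is JSON, one flat list of numbers, 4 for each row, row after row: the shift along the world's x, y, z in cm, then the turn about the world's z in rad. A call has 1 to 20 rows; each row shifts and turns the commanded pose from where the row before left it; what a row does not reach is not made up. A row lasts 1/8 s, in which the tool goes at most 62.5 mm and 10.7 degrees, less where a joint would pass 70% of its speed; a pose out of reach is approached as far as the arm can. A call with a gripper value outside its range is refused whole. OPENING is the opening in per cent of the stroke, from 0 (shut) to 100 (fully open), set as the call begins (- or left out, the last holds). The fingers move at their own pace and stop on an object; FORCE is the grip in N (left out, the last holds). Time passes only in rows, so rows that do not move let the fingers close. It gives the time, the measured TCP pose, the force and the opening at its end, in the units of the state.
- manip.sense(): the state, without advancing time (a new reading comes with each control period).
- optics.snapshot(name): name is "side" or "top"; returns (picture, depth): 400x640x3 uint8, red, green, blue; 400x640 float32, m along the optical axis (not along the pixel's ray), 0 where there is no reading.
- optics.camera_model(name): a dict with "mtx" (3x3 intrinsics, pixels), "camera_from_world" (4x4, takes a point from world to camera coordinates). Camera axes: x right, y up, looking along -z (the intrinsics and any distortion apply to the point x, -y, -z); pixel columns grow to the right and rows downward; lengths in m; the calibration is good to about 2 mm. A picture is of the moment at which its call begins. camera_model takes no time and is no camera call.
- job.sign_off(): hands the job in, once; it reports no verdict.
The state is a dict: "t": time; "q": joint angles; "qd": joint speeds; "tau": joint torques, N m; "tcp_pos": TCP position; "tool_rot": TCP orientation; "force": force on the tool from outside, world axes, zero at the start; "ft_torque": the same for the moment, N m; "finger_gap": opening from 0.0 (shut) to 1.0 (fully open).
Only numpy, scipy, OpenCV 4.12 (cv2) and the standard library are available. Lean on these libraries where they do the work, as an engineer would, in place of code of your own. Each camera call takes 0.05 s, during which the arm holds its last target.

## Task

Fit up the square tube on the welding jig for tacking: lay it along the middle of the jig, across the seat bar and the rest bar with one end at the post, without dropping it, and let it go. Then take the yellow wedge by its head, set it flat on the jig's plate at the tube's free end and push it in under that end until the tube is tight against the post and has just lifted clear of the rest bar, by a millimetre or two, while its other end stays on the seat bar. Finish while still gripping the wedge in that place, with nothing but wedge, seat bar and post carrying the tube, and leave the other things on the table alone.

Things in the scene. Friction and masses are not known exactly. Their poses are not given: they have to be found in the camera images.
- jig: Welding jig, fixed: brown steel bed plate 450 x 90, 10 thick, with a post, seat bar and rest bar in a row along its middle (y = 0). Origin: centre of the plate's underside, at table height; x runs along the plate from the post end (-x) to the clear open end (+x), y across, z up. The plate's top is 10 above the table.
- post: Dark square column stub standing on the plate, 50 x 50, 110 high. Origin: centre of its foot; axes as the jig's. Its face towards the bars is at jig x = -165.
- seat_bar: Bright steel bar fixed across the plate at the foot of the post: 20 along jig x (from -165 to -145), 64 across, 14 high. Origin: centre of its underside, on the plate; axes as the jig's. Its top is 24 above the table.
- rest_bar: Bright steel bar fixed across the plate: 16 along jig x (from -15 to +1), 64 across, 14 high. Origin: centre of its underside, on the plate; axes as the jig's. Its top is 24 above the table.
- tube: Grey square steel tube, 240 long, 40 x 40, about 0.6 kg, loose on the table on the left. Origin: centre of its underside; x along it. Both ends are alike. Pushing the wedge under its free end first slides it up to the post, then lifts it; its centre rises half as much as the free end, and the gap at the rest bar is 0.65 of the free end's rise.
- tube_mid (a point): Centre of the tube, half-way along and 20 above its underside; x along the tube. With the tube on both bars and against the post it is at jig x = -45, y = 0, 44 above the table; the free end is then at jig x = +75, 74 beyond the rest bar.
- wedge: Yellow steel wedge, 132 long, 28 wide, about 0.6 kg, loose on the table on the right. Origin: underside, below the head's centre; x from head to nose. Head: x = -18 to 18, 38 high. Ramp: from 27 high at x = 18 straight down to 3 high at the nose, x = 114 (1 in 4). Flat on the plate it meets the resting tube's underside where it is 14 high, 44 from the nose. Pushing takes 8 to 15 N.
- wedge_grip (a point): Centre of the wedge's head, 19 above its underside, gripped across the 28 width; x points to the nose, whose tip is 114 ahead.
- hammer: Bystander, to be left alone: welder's chipping hammer, 255 long, wooden handle, steel head 155 across, lying. Sizes in mm; origin: centre of its underside.
- wire_brush: Bystander, to be left alone: wire brush, 260 long, light wood with steel bristles, lying on its side. Sizes in mm; origin: centre of its underside.
- gel_jar: Bystander, to be left alone: green jar with black lid, 68 across, 65 high, standing. Sizes in mm; origin: centre of its underside.
- angle_offcut: Bystander, to be left alone: offcut of rusty angle iron, 100 x 40 x 40. Sizes in mm; origin: centre of its underside.
- magnet_square: Bystander, to be left alone: flat green and steel welding magnet, 90 x 60 x 19. Sizes in mm; origin: centre of its underside.
- wrench: Bystander, to be left alone: steel spanner, 180 long, lying flat. Sizes in mm; origin: centre of its underside.
Not all that is in view belongs to the job. What is shaped like the wedge but black is not meant.

How it is judged:
By the outcome, as a careful person would: the job done as asked, in the order asked, and still so for the second after the job is handed in, while the arm keeps its last pose, push and grip.
It also fails if it takes over 67 s, if anything falls off the work surface, if the arm or the gripper's body presses on something with over 40 N, if the wrist force passes 120 N, or if a joint passes its speed limit or range.

## Working session

There is one attempt and no reset: what is moved stays moved. The work goes in short steps, Python scripts to look and compute and a shell command to move; the robot and the scene stay as the last step left them, time stands still between calls to the robot, and variables do not carry over. Pictures are saved under pics/ and viewed, and the job is handed in when it is done.

```bash
ls; mkdir -p pics
cat > h.py <<'E'
import numpy as np,cv2
from station import manip,optics,job
def snap(n,tag):
    p,d=optics.snapshot(n); cv2.imwrite(f'pics/{tag}.png',p[:,:,::-1]); np.savez(f'{tag}.npz',p=p,d=d); return p,d
def load(tag):
    z=np.load(f'{tag}.npz'); return z['p'],z['d']
def ray(n,u,v):
    m=optics.camera_model(n); K=np.array(m['mtx']);T=np.array(m['camera_from_world'])
    a=np.linalg.inv(K)@np.array([u,v,1.]); c=np.array([a[0],-a[1],-1.])
    R=T[:3,:3]; o=-R.T@T[:3,3]; return o,R.T@c
def onz(n,u,v,z):
    o,d=ray(n,u,v); return o+d*(z-o[2])/d[2]
def dep(n,u,v,D):
    o,d=ray(n,u,v); return o+d*D
def proj(n,P):
    m=optics.camera_model(n); K=np.array(m['mtx']);T=np.array(m['camera_from_world'])
    c=T[:3,:3]@np.array(P)+T[:3,3]; q=K@np.array([c[0],-c[1],-c[2]]); return q[:2]/q[2]
def cloud(n,D):
    v,u=np.mgrid[0:400,0:640]; m=optics.camera_model(n); K=np.array(m['mtx']);T=np.array(m['camera_from_world'])
    a=np.stack([u,v,np.ones_like(u)],-1)@np.linalg.inv(K).T
    c=a*D[...,None]*np.array([1,-1,-1]); return (c-T[:3,3])@T[:3,:3]
E
python3 - <<'E'
from h import *
s=manip.sense();print(s['t'],s['tcp_pos'],s['tool_rot'],s['force'],s['finger_gap'])
for n in('side','top'):
    snap(n,n+'0'); m=optics.camera_model(n); print(m.keys(),np.array(m['mtx']).round(1).tolist(),ray(n,320,200))
E
```

```text
pics
0.0 [ 0.13990847 -0.6083849   0.21793039] [ 9.93633026e-01  1.12659843e-01  6.23377028e-05 -1.07961073e-03] [-0.35171328  0.94528221  1.27715291] 0.9970261040983784
dict_keys(['mtx', 'camera_from_world']) [[493.8, 0.0, 314.4], [0.0, 493.8, 208.8], [0.0, 0.0, 1.0]] (array([0.09621572, 0.88623431, 1.28185169]), array([ 0.27624605, -0.59301623, -0.75661636]))
dict_keys(['mtx', 'camera_from_world']) [[479.4, 0.0, 317.6], [0.0, 479.4, 199.3], [0.0, 0.0, 1.0]] (array([ 0.35965822, -0.07509465,  1.46609148]), array([ 0.14494933, -0.00376555, -0.9894454 ]))
```

View pics/top0.png

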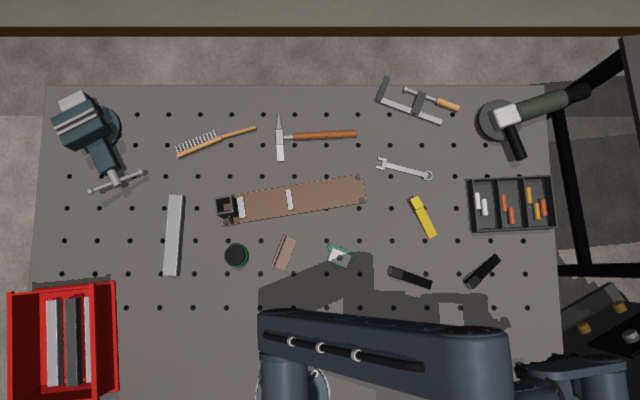

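View pics/side0.png

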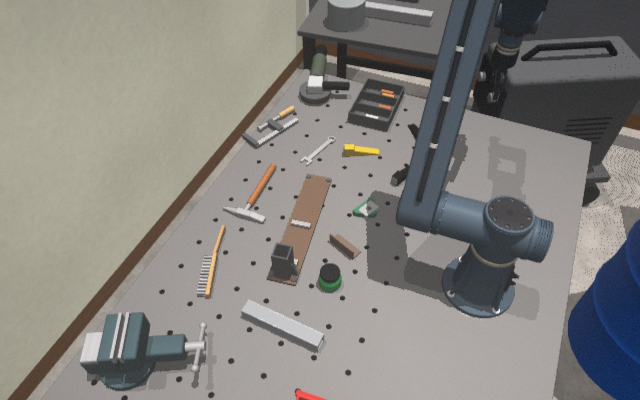

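The top view shows the loose grey tube at (173,235), and more grey bars in the red box at (48–95,340). The jig runs from (215,210) to (365,188), with the post at (227,206) at its left end. The wedge-shaped things are yellow (423,216), black (410,277) and black (483,271). The yellow one fits the description. I'll enlarge it to confirm, and measure in the same step.

Run:
```python
from h import *
p,d=load('top0'); b=p[:,:,::-1]
a=cv2.resize(b[185:300,380:510],None,fx=4,fy=4,interpolation=cv2.INTER_CUBIC)[:, :400]
c=cv2.resize(b[170:290,150:250],None,fx=4,fy=4,interpolation=cv2.INTER_CUBIC)
H=max(a.shape[0],c.shape[0]); o=np.zeros((H,800,3),np.uint8); o[:a.shape[0],:400]=a;o[:c.shape[0],400:]=c
cv2.imwrite('pics/crop0.png',o)
W=cloud('top',d); Z=W[...,2]
print('table z',np.median(Z[150:170,220:270]), 'nan',(d==0).mean())
hsv=cv2.cvtColor(p,cv2.COLOR_RGB2HSV); h,s,v=[hsv[...,i].astype(int) for i in range(3)]
def rect(m,name,z):
    n,l,st,ce=cv2.connectedComponentsWithStats(m.astype(np.uint8)); i=1+np.argmax(st[1:,4]); mm=(l==i)
    cn=max(cv2.findContours(mm.astype(np.uint8),0,1)[0],key=cv2.contourArea)
    pts=np.array([onz('top',u,w,z)[:2] for u,w in cn[:,0]])
    r=cv2.minAreaRect((pts*1000).astype(np.float32)); print(name,st[i],r,cv2.boxPoints(r).round().tolist(),'Zmed',np.median(Z[mm])); return mm
U=np.arange(640)[None,:]+0*h;V=np.arange(400)[:,None]+0*h
my=rect((h>20)&(h<35)&(s>150)&(U>380)&(V>180)&(V<250),'wedge',.02)
mt=rect((Z>.03)&(U>150)&(U<195)&(V>180)&(V<290),'tube',.04)
mj=rect((h<20)&(s>60)&(U>210)&(U<380)&(V>170)&(V<230),'jig',.01)
mp=rect((Z>.08)&(U>200)&(U<250)&(V>180)&(V<230),'post',.12)
mb=rect((Z>.017)&(Z<.06)&(U>280)&(U<300)&(V>180)&(V<220),'rest',.024)
for m in(my,mt,mj,mp,mb): 
    P=W[m]; print(P.mean(0).round(4),np.percentile(P[:,2],[2,50,98]).round(4))
P=W[my]; top=P[P[:,2]>.033]; print('head',len(top),top.mean(0))
```

```text
table z 0.0005816105844062768 nan 0.0039765625
wedge [409 196  27  42 413] ((521.0864868164062, -392.752685546875), (128.9622344970703, 32.994747161865234), 27.57211685180664) [[456.0, -408.0], [472.0, -437.0], [586.0, -378.0], [571.0, -348.0]] Zmed 0.019689413005637285
tube [ 163  195   20   81 1172] ((464.79949951171875, 358.3879089355469), (44.15924072265625, 239.25537109375), 88.3979263305664) [[345.0, 340.0], [584.0, 333.0], [585.0, 377.0], [346.0, 384.0]] Zmed 0.04054265034860356
jig [ 232  175  134   49 3334] ((576.9949340820312, -11.55523681640625), (91.61321258544922, 410.8767395019531), 9.45699691772461) [[498.0, 184.0], [566.0, -222.0], [656.0, -207.0], [588.0, 199.0]] Zmed 0.01054665671583141
post [214 195  22  22 252] ((541.32177734375, 191.09690856933594), (55.735740661621094, 56.28337097167969), 9.613116264343262) [[509.0, 214.0], [519.0, 159.0], [573.0, 168.0], [564.0, 223.0]] Zmed 0.1157606720532561
rest [285 189   9  21 109] ((573.5390014648438, 13.899246215820312), (63.803070068359375, 15.524611473083496), 9.812175750732422) [[541.0, 16.0], [543.0, 1.0], [606.0, 12.0], [604.0, 27.0]] Zmed 0.024482209232520178
[ 0.5218 -0.3893  0.0252] [0.0016 0.0197 0.043 ]
[0.4627 0.3558 0.0489] [0.0327 0.0405 0.0475]
[ 0.5782 -0.0244  0.0171] [0.0041 0.0105 0.0171]
[0.5408 0.1905 0.1261] [0.0822 0.1158 0.128 ]
[0.5736 0.0139 0.0247] [0.0192 0.0245 0.0308]
head 106 [ 0.55855259 -0.36728411  0.05198579]
```

View pics/crop0.png

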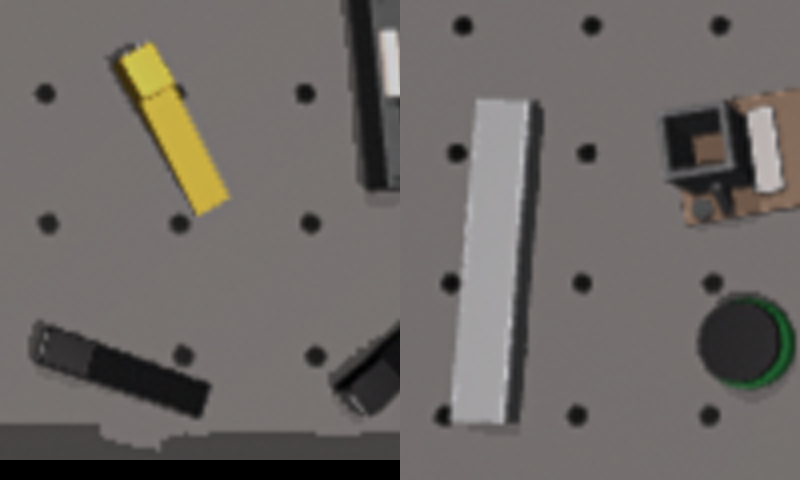

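The crop confirms the yellow wedge, with its head at top left (pixel 415,201) and nose at bottom right (430,235). The two similar pieces are black, so they are ruled out. Next I'll refine the poses and check them by projecting into both views.

```bash
cat >> h.py <<'E'
def box(img,n,c,ang,L,Wd,z,col,x0=None):
    e=np.array([np.cos(ang),np.sin(ang)]);f=np.array([-e[1],e[0]]); xs=(-L/2,L/2) if x0 is None else x0
    q=[proj(n,[*(np.array(c)+e*a+f*b),z]) for a,b in((xs[0],-Wd/2),(xs[1],-Wd/2),(xs[1],Wd/2),(xs[0],Wd/2))]
    cv2.polylines(img,[(np.array(q)*16*S+8*S-8-0).round().astype(np.int32)],True,col,1,cv2.LINE_AA,4)
S=4
E
python3 - <<'E'
from h import *
p,d=load('top0')
hsv=cv2.cvtColor(p,cv2.COLOR_RGB2HSV); h,s,v=[hsv[...,i].astype(int) for i in range(3)]
jm=((h<20)&(s>60)).astype(np.uint8)
# jig long edges, column-wise
def edge(top):
    pts=[]
    for u in range(250,355,2):
        col=np.where(jm[172:232,u])[0]+172
        if len(col)>5: pts.append(onz('top',u,(col[0]-.5 if top else col[-1]+.5),.01)[:2])
    pts=np.array(pts,np.float32); l=cv2.fitLine(pts,cv2.DIST_HUBER,0,.01,.01).ravel(); return l
A,B=edge(1),edge(0)
for l in(A,B): print('jig edge',l,np.degrees(np.arctan2(l[1],l[0])))
n=np.array([-A[1],A[0]]);print('width',n@(A[2:]-B[2:]))
W=cloud('top',d);Z=W[...,2]
for side in (0,1):
    pts=[]
    for r in range(205,268):
        # left tube edge by brightness gradient
        row=v[r,155:200].astype(float); g=np.diff(row)
        i=np.argmax(g[:20]) if side==0 else 5+np.argmin(g[5:])
        pts.append(onz('top',155+i+.5,r,.04)[:2])
    l=cv2.fitLine(np.array(pts,np.float32),cv2.DIST_HUBER,0,.01,.01).ravel(); print('tube edge',l,np.degrees(np.arctan2(l[1],l[0])))
for n in('top','side'):
    p,_=load(n+'0'); img=cv2.resize(p[:,:,::-1],None,fx=S,fy=S,interpolation=cv2.INTER_CUBIC)
    ja=np.radians(-80.4);e=np.array([np.cos(ja),np.sin(ja)]);c=np.array([.5742,.0072])
    box(img,n,c,ja,.45,.09,.01,(0,255,0)); box(img,n,c,ja,0,.064,.024,(255,0,255),(-.015,.001));box(img,n,c,ja,0,.05,.12,(0,0,255),(-.215,-.165))
    box(img,n,c,ja,0,.064,.024,(255,0,255),(-.165,-.145))
    box(img,n,(.4648,.3602),np.radians(-1.7),.24,.04,.04,(0,0,255))
    box(img,n,(.565,-.3695),np.radians(207.4),0,.028,.038,(255,0,0),(-.018,.018)); box(img,n,(.565,-.3695),np.radians(207.4),0,.028,.0,(0,0,255),(-.018,.114))
    cv2.imwrite(f'pics/ov_{n}.png',cv2.resize(img[170*4:280*4,150*4:450*4] if n=='top' else img[130*4:350*4,220*4:400*4],(800,293) if n=='top' else (490,600),interpolation=cv2.INTER_AREA))
    if n=='top': cv2.imwrite('pics/ov_w.png',img[190*4:245*4,395*4:450*4])
E
```

```text
jig edge [ 0.16627222 -0.9860799   0.62696004 -0.0344901 ] -80.42885
jig edge [ 0.1654445  -0.9862191   0.53866667 -0.04523738] -80.47694
width 0.088851295
tube edge [ 0.99952376 -0.03085792  0.47065544  0.38021848] -1.7683095
tube edge [ 0.9993591  -0.03579711  0.47373113  0.33952883] -2.0514617
```

View pics/ov_top.png

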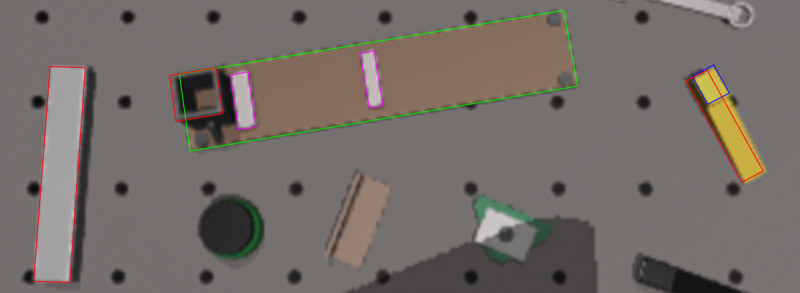

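View pics/ov_side.png

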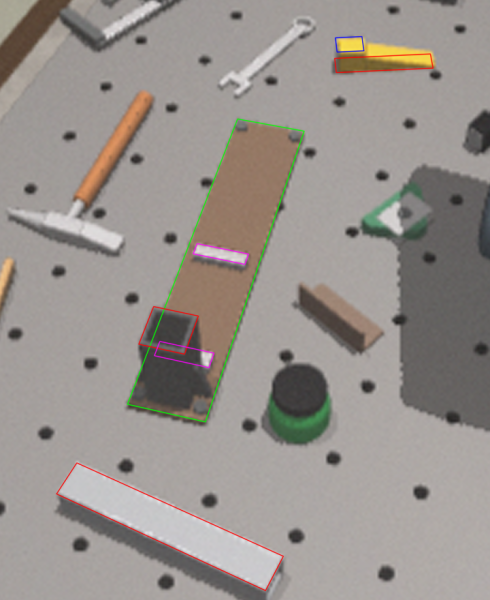

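View pics/ov_w.png

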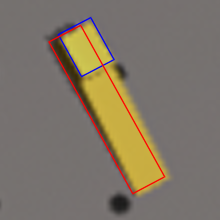

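The jig and tube overlays match in both views. Jig: origin (0.574, 0.007), axis -80.45°. Tube: centre (0.465, 0.360), axis -1.8°. Now moving to above the tube.

```bash
python3 -m inch '[4.5,3,0,0, 4.5,3,0,0, 4.5,3,0,0, 4.5,3,0,0, 4.5,3,0,0, 4.5,3,0,0, 4.5,3,0,0, 1.8,5.7,0,0, 1.8,5.7,0,0, 1.8,5.7,0,0, 1.8,5.7,0,0, 1.8,5.7,0,0, 1.8,5.7,0,0, 1.8,5.7,0,0, -1.9,5.9,0,-0.043, -1.9,5.9,0,-0.043, -1.9,5.9,0,-0.043, -1.9,5.9,0,-0.043, -1.9,5.9,0,-0.043, -1.9,5.9,0,-0.043]' 100 && python3 -m inch '[0,0,0,0, 0,0,0,0]'
cat >> h.py <<'E'
def st():
    s=manip.sense(); q=s['tool_rot']; R=__import__('scipy.spatial.transform').spatial.transform.Rotation.from_quat(q).as_matrix()
    print('t',round(s['t'],2),'tcp',(np.array(s['tcp_pos'])*1000).round(1),'psi',round(float(np.arctan2(R[1,0],R[0,0])),4),'F',np.array(s['force']).round(1),'gap',round(s['finger_gap'],3),'q6',round(s['q'][5],2),'zaxis',R[:,2].round(3)); return s
E
python3 -c "
from h import *
st()"
```

```text
t: 2.6
tcp_pos: [0.4659, 0.3556, 0.2186]
tool_rot: [1.0, -0.017, -0.0, 0.0]
force: [1.1, 0.0, 0.3]
finger_gap: 1.004
t: 2.85
tcp_pos: [0.4666, 0.3536, 0.2184]
tool_rot: [1.0, -0.015, -0.0, 0.001]
force: [-0.9, -0.7, -0.7]
finger_gap: 1.002
t 2.85 tcp [466.6 353.6 218.4] psi -0.031 F [-0.9 -0.7 -0.7] gap 1.002 q6 2.06 zaxis [-0.001 -0.001 -1.   ]
```

```bash
python3 -m inch '[-0.2,0.65,-3,0, 0,0,-4,0, 0,0,-4,0, 0,0,-3.5,0, 0,0,-2.5,0, 0,0,-1.5,0, 0,0,-0.9,0, 0,0,0,0]' 100 && python3 -m inch '[0,0,0,0, 0,0,0,0, 0,0,0,0, 0,0,0,0]' 0 60
python3 -c "
from h import *
st(); snap('side','s1'); p,_=snap('top','t1'); cv2.imwrite('pics/t1c.png',cv2.resize(p[160:300,120:320,::-1],None,fx=4,fy=4))"
```

```text
t: 3.85
tcp_pos: [0.4653, 0.3599, 0.0249]
tool_rot: [1.0, -0.016, -0.0, 0.0]
force: [-0.7, 0.2, -0.0]
finger_gap: 0.999
t: 4.35
tcp_pos: [0.4681, 0.3654, 0.0291]
tool_rot: [1.0, -0.017, 0.004, -0.005]
force: [-3.5, 13.6, 18.3]
finger_gap: 0.144
t 4.35 tcp [468.1 365.4  29.1] psi -0.0349 F [-3.5 13.6 18.3] gap 0.144 q6 2.07 zaxis [ 0.009  0.01  -1.   ]
```

View pics/s1.png

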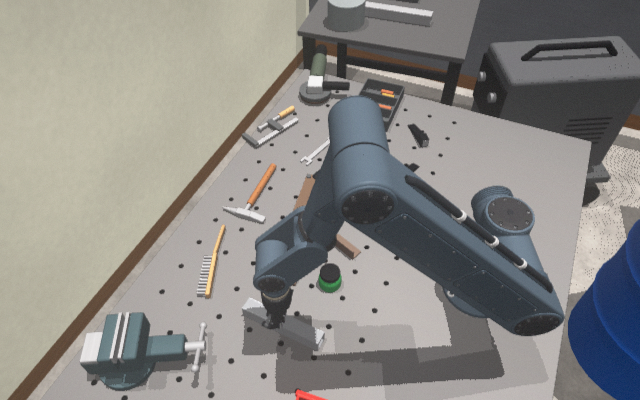

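View pics/t1c.png

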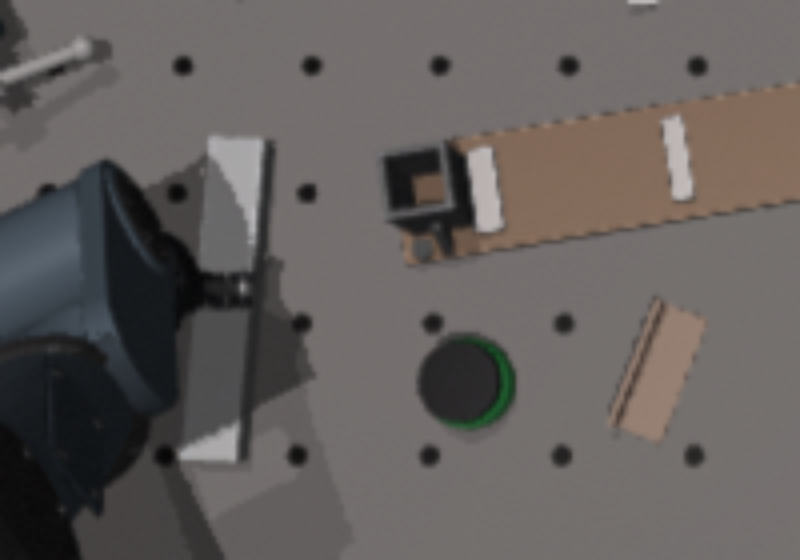

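```bash
python3 -c "
from h import *
p,_=load('s1'); cv2.imwrite('pics/s1c.png',cv2.resize(p[230:360,220:350,::-1],None,fx=4.5,fy=4.5,interpolation=cv2.INTER_CUBIC))"
```

```text
(no output)
```

View pics/s1c.png

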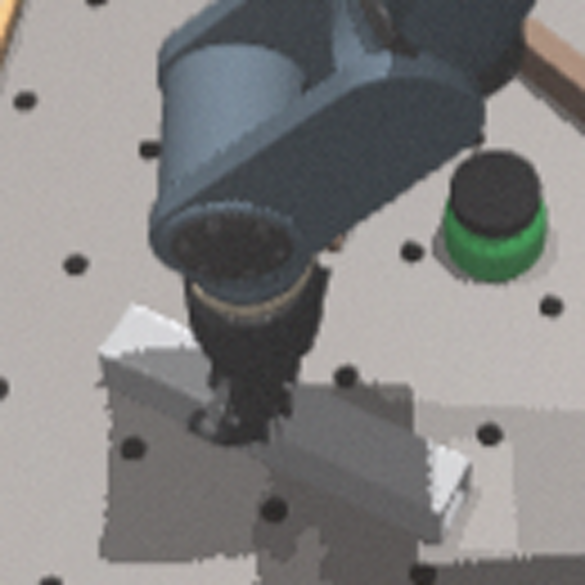

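The side view (gripper near 275,310) shows the fingers down over the tube. The gap reads 0.14, though, not the 0.47 a 40 mm tube should give, and there is side force. I'll let it settle briefly and re-read.

```bash
python3 -m inch '[0,0,0,0, 0,0,0,0]'; python3 -c "
from h import *
st(); p,d=snap('side','s2');cv2.imwrite('pics/s2c.png',cv2.resize(p[260:350,230:330,::-1],None,fx=6,fy=6,interpolation=cv2.INTER_CUBIC))
p,d=snap('top','t2'); cv2.imwrite('pics/t2c.png',cv2.resize(p[185:285,140:240,::-1],None,fx=6,fy=6,interpolation=cv2.INTER_CUBIC))
W=cloud('top',d);
for r in (200,205,260,268): print(r,[(round(x[1],3),round(x[2],3)) for x in W[r,158:195:3]])
"
```

```text
t: 4.7
tcp_pos: [0.4673, 0.363, 0.0276]
tool_rot: [1.0, -0.016, 0.003, -0.003]
force: [-1.3, 5.0, 12.1]
finger_gap: -0.005
t 4.7 tcp [467.3 363.   27.6] psi -0.0328 F [-1.3  5.  12.1] gap -0.005 q6 2.07 zaxis [ 0.006  0.005 -1.   ]
200 [(np.float64(0.419), np.float64(0.004)), (np.float64(0.411), np.float64(-0.001)), (np.float64(0.403), np.float64(-0.003)), (np.float64(0.391), np.float64(0.004)), (np.float64(0.382), np.float64(0.003)), (np.float64(0.36), np.float64(0.044)), (np.float64(0.351), np.float64(0.044)), (np.float64(0.345), np.float64(0.036)), (np.float64(0.334), np.float64(0.042)), (np.float64(0.325), np.float64(0.042)), (np.float64(0.325), np.float64(0.01)), (np.float64(0.317), np.float64(0.003)), (np.float64(0.308), np.float64(0.004))]
205 [(np.float64(0.419), np.float64(0.001)), (np.float64(0.412), np.float64(-0.004)), (np.float64(0.4), np.float64(0.004)), (np.float64(0.391), np.float64(0.002)), (np.float64(0.382), np.float64(0.001)), (np.float64(0.362), np.float64(0.037)), (np.float64(0.35), np.float64(0.046)), (np.float64(0.342), np.float64(0.043)), (np.float64(0.332), 
[... 527 characters left out ...]
.float64(0.016)), (np.float64(0.33), np.float64(-0.001)), (np.float64(0.321), np.float64(-0.002)), (np.float64(0.311), np.float64(-0.001)), (np.float64(0.302), np.float64(-0.001))]
268 [(np.float64(0.408), np.float64(0.005)), (np.float64(0.401), np.float64(-0.0)), (np.float64(0.391), np.float64(0.002)), (np.float64(0.372), np.float64(0.036)), (np.float64(0.361), np.float64(0.04)), (np.float64(0.352), np.float64(0.041)), (np.float64(0.343), np.float64(0.044)), (np.float64(0.335), np.float64(0.041)), (np.float64(0.335), np.float64(0.009)), (np.float64(0.327), np.float64(0.003)), (np.float64(0.32), np.float64(-0.003)), (np.float64(0.31), np.float64(0.002)), (np.float64(0.3), np.float64(0.004))]
```

View pics/s2c.png

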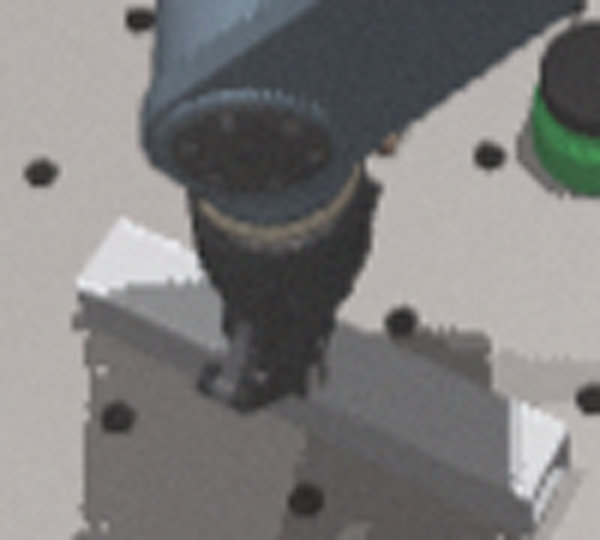

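View pics/t2c.png

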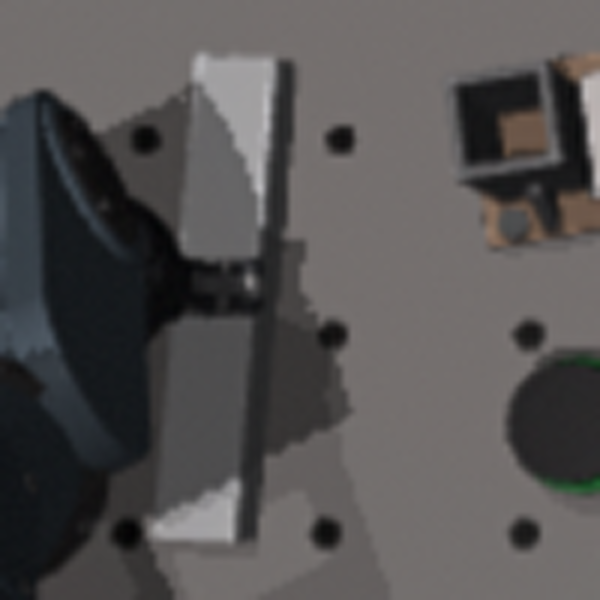

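```bash
python3 -c "
from h import *
for n,t,reg in(('top','t2',(228,238,166,188)),('side','s2',(300,332,262,286))):
    p,d=load(t); W=cloud(n,d)
    print(n,'cols',list(range(reg[2],reg[3],3)))
    for r in range(reg[0],reg[1],2 if n=='top' else 3): print(r,[tuple((W[r,c]*1000).astype(int))+(int(p[r,c].mean()),) for c in range(reg[2],reg[3],3)])
"
```

```text
top cols [166, 169, 172, 175, 178, 181, 184, 187]
228 [(np.int64(469), np.int64(326), np.int64(203), 16), (np.int64(472), np.int64(326), np.int64(178), 8), (np.int64(474), np.int64(326), np.int64(152), 37), (np.int64(484), np.int64(352), np.int64(37), 73), (np.int64(483), np.int64(341), np.int64(44), 64), (np.int64(475), np.int64(305), np.int64(138), 58), (np.int64(485), np.int64(328), np.int64(27), 39), (np.int64(487), np.int64(327), np.int64(-2), 66)]
230 [(np.int64(464), np.int64(327), np.int64(200), 21), (np.int64(466), np.int64(326), np.int64(178), 11), (np.int64(468), np.int64(323), np.int64(159), 25), (np.int64(472), np.int64(331), np.int64(108), 23), (np.int64(471), np.int64(317), np.int64(125), 30), (np.int64(470), np.int64(306), np.int64(136), 82), (np.int64(479), np.int64(330), np.int64(19), 37), (np.int64(481), np.int64(326), np.int64(0), 66)]
232 [(np.int64(459), np.int64(326), np.int64(203), 13), (np.int64(461), np.int64(325), np.int64(179), 10), (np.int64(463), np.int64(325), np.int64(152), 27), (np.int64(464), np.int64(321), np.int64(140), 38), (np.int64(464), np.int6
[... 4860 characters left out ...]
int64(462), np.int64(424), np.int64(129), 70), (np.int64(454), np.int64(423), np.int64(133), 54), (np.int64(486), np.int64(367), np.int64(4), 68), (np.int64(475), np.int64(368), np.int64(16), 89), (np.int64(464), np.int64(369), np.int64(27), 91), (np.int64(453), np.int64(371), np.int64(37), 97)]
330 [(np.int64(514), np.int64(387), np.int64(0), 109), (np.int64(505), np.int64(385), np.int64(3), 109), (np.int64(498), np.int64(381), np.int64(2), 107), (np.int64(490), np.int64(378), np.int64(2), 109), (np.int64(483), np.int64(373), np.int64(0), 105), (np.int64(475), np.int64(370), np.int64(0), 106), (np.int64(466), np.int64(369), np.int64(6), 95), (np.int64(457), np.int64(368), np.int64(12), 93)]
```

The side depth shows the fingers ending at about z = 43 mm, on top of the tube: dark finger down to (280,324), with bare tube face below it. So they shut above the tube, although the TCP reads 28 mm. I'll lift and measure where the fingertips really are relative to the reported TCP.

```bash
python3 -m inch '[0,0,1,0, 0,0,3,0, 0,0,4,0, 0,0,4,0, 0,0,0,0, 0,0,0,0]'; python3 -c "
from h import *
st(); p,d=snap('side','s3');cv2.imwrite('pics/s3c.png',cv2.resize(p[210:350,210:350,::-1],None,fx=4,fy=4,interpolation=cv2.INTER_CUBIC))
p,d=snap('top','t3'); cv2.imwrite('pics/t3c.png',cv2.resize(p[175:295,110:230,::-1],None,fx=5,fy=5,interpolation=cv2.INTER_CUBIC))
s=manip.sense(); print(proj('side',s['tcp_pos']),proj('top',s['tcp_pos']))
"
```

```text
t: 5.55
tcp_pos: [0.4641, 0.3598, 0.1445]
tool_rot: [1.0, -0.016, -0.001, 0.0]
force: [-0.5, 0.5, 0.3]
finger_gap: -0.001
t 5.55 tcp [464.1 359.8 144.5] psi -0.0322 F [-0.5  0.5  0.3] gap -0.001 q6 2.07 zaxis [-0.001 -0.001 -1.   ]
[278.83008422 303.26720199] [160.80608226 232.12457768]
```

View pics/s3c.png

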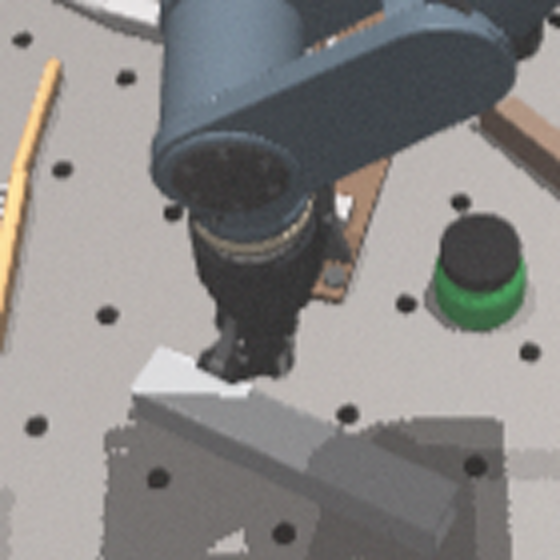

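View pics/t3c.png

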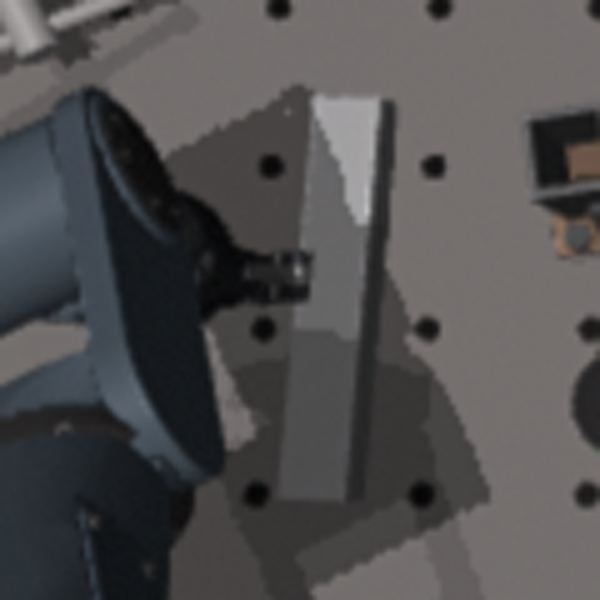

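```bash
python3 -c "
from h import *
p,d=load('s3'); W=cloud('side',d)
P=W[270:312,255:295].reshape(-1,3); 
P=P[(P[:,2]>.055)&(abs(P[:,0]-.464)<.06)&(abs(P[:,1]-.36)<.09)]
for z in np.arange(.06,.32,.01):
    q=P[abs(P[:,2]-z)<.005]
    if len(q): print(round(z,3),len(q),(q.min(0)*1000).astype(int),(q.max(0)*1000).astype(int))
for dz in (0,-.019,-.01,.02): print(dz,proj('side',[.464,.36,.1445+dz]),proj('top',[.464,.36,.1445+dz]))
p,d=load('t3'); W=cloud('top',d)
for r in (229,231,233): print([(c,)+tuple((W[r,c]*1000).astype(int)) for c in range(150,176,2)])
" | sed 's/np.int64//g'
```

```text
0.16 2 [451 356 161] [455 366 164]
0.17 22 [450 345 165] [463 372 174]
0.18 8 [451 364 175] [456 373 184]
0.19 11 [450 355 185] [457 371 193]
0.2 14 [449 334 198] [456 374 204]
0.21 54 [448 324 205] [469 396 214]
0.22 26 [446 325 215] [468 404 224]
0.23 34 [445 303 225] [456 409 234]
0.24 37 [444 347 235] [476 421 244]
0.25 85 [443 366 245] [477 422 254]
0.26 49 [443 372 255] [469 408 264]
0.27 33 [452 385 265] [475 402 274]
0.28 15 [454 391 275] [475 398 284]
0.29 54 [425 342 285] [489 399 294]
0.3 70 [425 340 295] [487 398 304]
0.31 75 [425 351 305] [486 398 314]
0 [278.65888421 303.1458962 ] [160.56868035 232.00860485]
-0.019 [279.19697297 306.72470871] [162.77646809 232.54405965]
-0.01 [278.94360914 305.03959329] [161.73843457 232.29230536]
0.02 [278.07905887 299.28949491] [158.17590268 231.42828444]
[(150, (456), (325), (326)), (152, (457), (323), (320)), (154, (458), (323), (305)), (156, (460), (324), (288)), (158, (460), (322), (279)), (160, (462), (322), (264)), (162, (462), (318), (262)), (164, (462), (314), (258)), (166, (462), (310), (255)), (168, (463), (307), (248)), (170, (463), (300), (252)), (172, (481), (360), (40)), (174, (480), (353), (43))]
[(150, (451), (324), (328)), (152, (452), (324), (314)), (154, (454), (325), (299)), (156, (454), (322), (292)), (158, (456), (323), (274)), (160, (456), (320), (269)), (162, (457), (319), (256)), (164, (457), (314), (255)), (166, (458), (310), (252)), (168, (458), (307), (246)), (170, (457), (299), (255)), (172, (475), (361), (36)), (174, (475), (353), (42))]
[(150, (447), (326), (321)), (152, (448), (325), (312)), (154, (449), (325), (297)), (156, (451), (328), (275)), (158, (451), (325), (268)), (160, (451), (321), (265)), (162, (456), (334), (209)), (164, (453), (316), (249)), (166, (453), (314), (239)), (168, (453), (306), (248)), (170, (453), (301), (248)), (172, (469), (360), (38)), (174, (469), (353), (42))]
```

```bash
python3 -c "
from h import *
for P in ([.453,.372,.1255],[.453,.372,.162],[.475,.372,.1255],[.475,.348,.1255],[.453,.348,.1255]): print(P,proj('side',P))
p,d=load('s3'); W=cloud('side',d)
for r in range(297,312): print(r,[(c,int(p[r,c].mean()))+tuple((W[r,c]*1000).astype(int)) for c in range(268,288,3)])
cv2.imwrite('pics/s3d.png',cv2.resize(p[280:320,255:305,::-1],None,fx=14,fy=14,interpolation=cv2.INTER_NEAREST))
" | sed 's/np.int64//g'
```

```text
[0.453, 0.372, 0.1255] [280.83339944 312.04173439]
[0.453, 0.372, 0.162] [279.81692606 305.15700178]
[0.475, 0.372, 0.1255] [273.34938609 308.93329249]
[0.475, 0.348, 0.1255] [277.5856408  301.48921861]
[0.453, 0.348, 0.1255] [285.0101679  304.52911448]
297 [(268, 67, (460), (404), (250)), (271, 58, (466), (385), (214)), (274, 58, (461), (379), (209)), (277, 53, (455), (374), (205)), (280, 58, (449), (371), (204)), (283, 135, (453), (352), (172)), (286, 184, (499), (267), (2))]
298 [(268, 68, (461), (404), (244)), (271, 60, (465), (387), (214)), (274, 58, (456), (386), (218)), (277, 54, (456), (374), (199)), (280, 80, (453), (366), (188)), (283, 135, (451), (355), (172)), (286, 184, (498), (269), (0))]
299 [(268, 62, (459), (408), (247)), (271, 89, (454), (402), (241)), (274, 55, (453), (391), (225)), (277, 53, (451), (382), (211)), (280, 101, (454), (365), (181)), (283, 119, (452), (355), (166)), (286, 181, (496), (273), (2))]
300 [(268, 61, (457), (411), (248)), (271, 78, (453), (404), (240)), (274, 56, (453), (393), (222)), (277, 53, (451), (382), (207)), (280, 109, (452), (368), 
[... 1867 characters left out ...]
(483), (299), (2))]
309 [(268, 172, (517), (339), (38)), (271, 168, (507), (338), (43)), (274, 140, (501), (333), (39)), (277, 160, (493), (330), (40)), (280, 184, (497), (309), (1)), (283, 185, (491), (303), (-2)), (286, 182, (482), (301), (0))]
310 [(268, 143, (516), (340), (34)), (271, 143, (507), (339), (39)), (274, 140, (500), (335), (37)), (277, 144, (491), (334), (42)), (280, 164, (484), (328), (39)), (283, 182, (488), (308), (1)), (286, 186, (480), (305), (2))]
311 [(268, 139, (512), (347), (42)), (271, 138, (504), (344), (44)), (274, 141, (498), (339), (40)), (277, 141, (490), (335), (41)), (280, 151, (482), (333), (42)), (283, 171, (487), (311), (1)), (286, 184, (478), (308), (2))]
```

View pics/s3d.png

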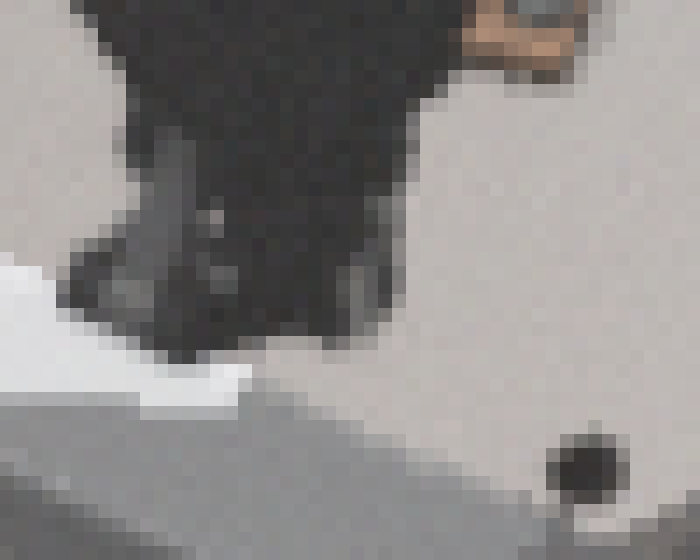

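The fingertips are about 15–17 mm *above* the reported TCP (tip at z ≈ 162 mm, TCP reads 144.5 mm) instead of 19 mm below. The TCP z reading is therefore about 34 mm too low for the fingers, while x and y agree. I'll apply that offset and measure the tube's shifted pose again.

```bash
python3 -c "
from h import *
p,d=load('t3'); W=cloud('top',d)
m=np.zeros((400,640),bool); m[190:282,160:195]=True
P=W[m&(W[...,2]>.032)&(W[...,2]<.05)]; P=P[(P[:,1]>.30)&(P[:,1]<.40)&(P[:,0]>.33)]
r=cv2.minAreaRect((P[:,:2]*1000).astype(np.float32)); print(len(P),r,cv2.boxPoints(r).round(1).tolist(),np.median(P[:,2]))
v=cv2.cvtColor(p,cv2.COLOR_RGB2HSV)[...,2].astype(float)
L=[];R=[]
for rr in list(range(198,222))+list(range(240,272)):
    # top-face mask by depth
    c=np.where((W[rr,155:195,2]>.03)&(W[rr,155:195,2]<.055)&(W[rr,155:195,1]>.3))[0]+155
    if len(c): L.append(onz('top',c[0]-.5,rr,.04)[:2]);R.append(onz('top',c[-1]+.5,rr,.04)[:2])
for Q in(L,R):
    l=cv2.fitLine(np.array(Q,np.float32),cv2.DIST_HUBER,0,.01,.01).ravel(); print(l,np.arctan2(l[1],l[0]), 'y at x=.465',l[3]+(.465-l[2])*l[1]/l[0])
"
```

```text
1113 ((467.5873718261719, 349.5561218261719), (43.21194076538086, 239.94200134277344), 87.49472045898438) [[346.79998779296875, 333.20001220703125], [586.5, 322.70001220703125], [588.4000244140625, 365.8999938964844], [348.70001220703125, 376.3999938964844]] 0.040538709872476195
[ 0.9990695  -0.04312836  0.495319    0.36937878] -0.04314174 y at x=.465 0.3706876
[ 0.99892735 -0.04630519  0.46153957  0.32761207] -0.046321753 y at x=.465 0.32745168
```

```bash
python3 -m inch '[0.3,-0.9,0,-0.012, 0,0,0,0, 0,0,0,0, 0,0,0,0, 0,0,-3,0, 0,0,-3.5,0, 0,0,-3.5,0, 0,0,-2.5,0, 0,0,-1.5,0, 0,0,-1.2,0, 0,0,0,0]' 100 && python3 -c "
from h import *
st()" && python3 -m inch '[0,0,0,0, 0,0,0,0, 0,0,0,0, 0,0,0,0, 0,0,0,0]' 0 70; python3 -c "
from h import *
st(); p,d=snap('side','s4');cv2.imwrite('pics/s4c.png',cv2.resize(p[250:350,225:335,::-1],None,fx=5,fy=5,interpolation=cv2.INTER_CUBIC))
"
```

```text
t: 7.02
tcp_pos: [0.4678, 0.3514, -0.0075]
tool_rot: [1.0, -0.022, -0.0, 0.0]
force: [0.1, 0.4, 0.7]
finger_gap: 0.998
t 7.03 tcp [467.8 351.4  -7.5] psi -0.0441 F [0.1 0.4 0.7] gap 0.998 q6 2.07 zaxis [-0.001 -0.    -1.   ]
t: 7.65
tcp_pos: [0.4684, 0.3513, -0.0061]
tool_rot: [1.0, -0.022, 0.001, -0.0]
force: [-0.2, -1.5, 5.5]
finger_gap: 0.455
t 7.65 tcp [468.4 351.3  -6.1] psi -0.0439 F [-0.2 -1.5  5.5] gap 0.455 q6 2.07 zaxis [ 0.001  0.    -1.   ]
```

View pics/s4c.png

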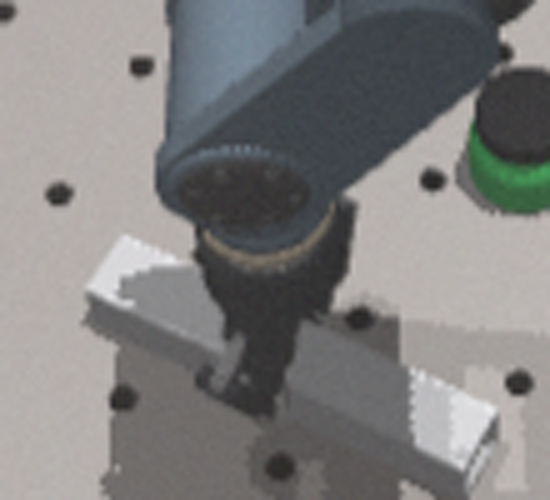

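The gap now reads 0.455, about 40 mm, so the tube is gripped on both sides. Lift it, then carry and turn it over the jig.

```bash
python3 -m inch '[0,0,0.5,0, 0,0,1.5,0, 0,0,3,0, 0,0,3.5,0, 0,0,3.5,0, 0,0,3,0, 0,0,1.5,0, 0,0,0.5,0, 0,0,0,0]' && python3 -m inch '[0.5,-1.5,0,0.08, 1,-3,0,0.17, 1,-3,0,0.18, 1,-3,0,0.18, 1,-3,0,0.18, 1,-3,0,0.18, 1,-3,0,0.18, 1,-3,0,0.18, 1,-3,0,0.18, 1,-3,0,0.18, 0.5,-1.7,0,0.09, 0,0,0,0, 0,0,0,0]'; python3 -c "
from h import *
st(); p,d=snap('side','s5');cv2.imwrite('pics/s5c.png',cv2.resize(p[130:330,200:400,::-1],None,fx=3,fy=3,interpolation=cv2.INTER_CUBIC))
p,d=snap('top','t5');cv2.imwrite('pics/t5c.png',cv2.resize(p[150:270,190:390,::-1],None,fx=4,fy=4,interpolation=cv2.INTER_CUBIC))
"
```

```text
t: 8.82
tcp_pos: [0.4673, 0.3511, 0.1622]
tool_rot: [1.0, -0.022, -0.001, 0.0]
force: [0.7, -0.9, -6.3]
finger_gap: 0.455
t: 10.45
tcp_pos: [0.5668, 0.0501, 0.1619]
tool_rot: [0.647, 0.763, -0.001, -0.001]
force: [-0.4, -0.4, -5.9]
finger_gap: 0.457
t 10.45 tcp [566.8  50.1 161.9] psi 1.7345 F [-0.4 -0.4 -5.9] gap 0.457 q6 -0.27 zaxis [-0.003  0.001 -1.   ]
```

View pics/s5c.png

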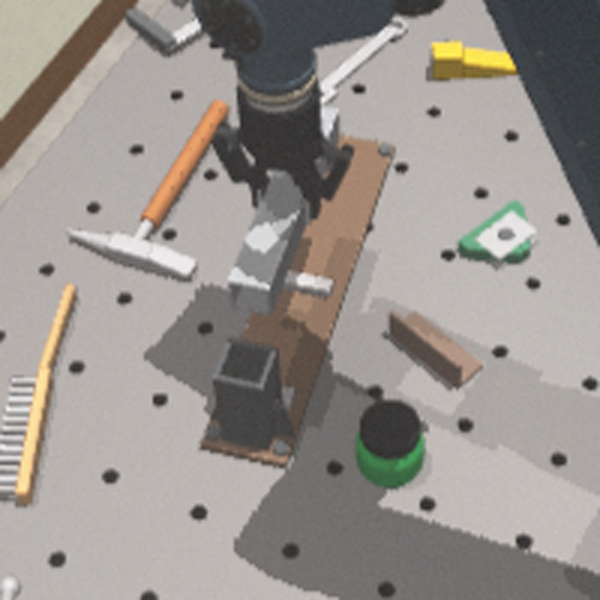

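View pics/t5c.png

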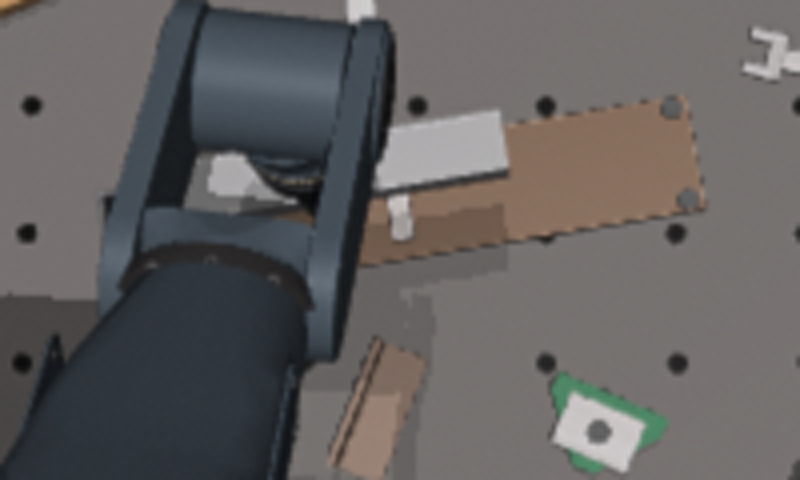

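The tube is held level over the jig (side crop 270,240; top crop 440,150). Measuring its end in jig coordinates before lowering.

```bash
cat >> h.py <<'E'
JA=np.radians(-80.45);JE=np.array([np.cos(JA),np.sin(JA)]);JF=np.array([-JE[1],JE[0]]);JO=np.array([.5747,.0073])
def tojig(P): P=np.asarray(P); q=P[...,:2]-JO; return np.stack([q@JE,q@JF]+([P[...,2]] if P.shape[-1]>2 else []),-1)
E
python3 -c "
from h import *
p,d=load('t5'); W=cloud('top',d); J=tojig(W)
m=np.zeros((400,640),bool); m[170:210,286:325]=True
m&=(W[...,2]>.19)&(W[...,2]<.24); P=J[m]*1000; print(len(P),np.median(P[:,2]))
A=np.c_[P[:,0],np.ones(len(P))]; print('z slope',np.linalg.lstsq(A,P[:,2],rcond=None)[0])
zt=np.median(P[:,2])/1000
T=[];B=[];E=[]
for u in range(288,313):
    c=np.where(m[:,u])[0]
    T.append(tojig(onz('top',u,c[0]-.5,zt))[:2]*1000);B.append(tojig(onz('top',u,c[-1]+.5,zt))[:2]*1000)
for Q in(T,B): Q=np.array(Q); k=np.polyfit(Q[:,0],Q[:,1],1); print('lat edge at -45:',np.polyval(k,-45),'at 70',np.polyval(k,70),'ang',k[0])
for r in range(181,193):
    c=np.where(m[r])[0]; E.append(tojig(onz('top',c[-1]+.5,r,zt))[0]*1000)
print('end',np.round(E,1), 'tcp jig',tojig(manip.sense()['tcp_pos'])*1000)
cn=max(cv2.findContours(m.astype(np.uint8),0,1)[0],key=cv2.contourArea)[:,0]; print(cn.min(0),cn.max(0))
"
```

```text
476 208.45396368541853
z slope [-6.22341360e-05  2.08016474e+02]
lat edge at -45: 18.290435634175626 at 70 18.93120818663479 ang 0.005571935238775356
lat edge at -45: -23.73803439721 at 70 -24.31660557895202 ang -0.005031053754278439
end [74.9 77.1 76.7 76.2 75.8 75.3 74.9 77.1 76.6 76.2 75.7 75.3] tcp jig [-43.74954782  -0.31999815 162.36280516]
[286 178] [316 197]
```

```bash
python3 -m inch '[0.15,-0.18,0,0.003, 0,0,-1.5,0, 0,0,-3,0, 0,0,-3,0, 0,0,-3,0, 0,0,-2,0, 0,0,-1,0, 0,0,0,0, 0,0,0,0]' && python3 -c "
from h import *
s=st(); print(tojig(s['tcp_pos'])*1000); p,d=snap('side','s6');cv2.imwrite('pics/s6c.png',cv2.resize(p[170:310,240:360,::-1],None,fx=5,fy=4.2,interpolation=cv2.INTER_CUBIC))"
```

```text
t: 11.68
tcp_pos: [0.5702, 0.0476, 0.0286]
tool_rot: [0.645, 0.764, 0.0, 0.001]
force: [-0.5, 0.3, -6.2]
finger_gap: 0.46
t 11.68 tcp [570.2  47.6  28.6] psi 1.7389 F [-0.5  0.3 -6.2] gap 0.46 q6 -0.28 zaxis [ 0.002 -0.    -1.   ]
[-40.44297251   2.28239967  28.55614942]
```

View pics/s6c.png

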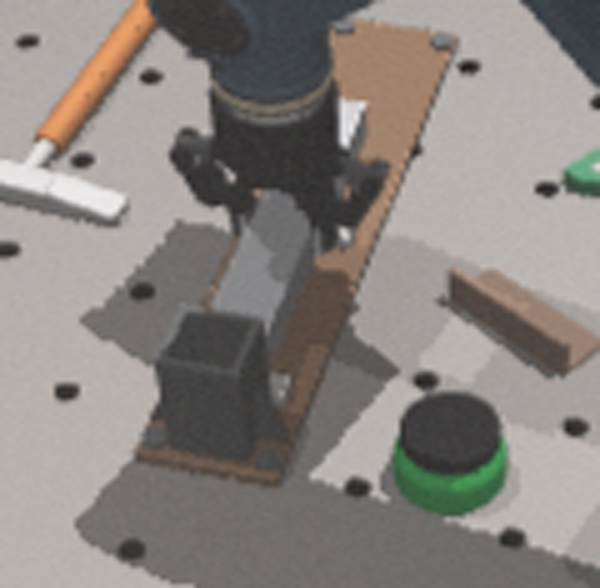

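```bash
python3 -m inch '[-0.05,0,-0.6,0, 0,0,-0.2,0, 0,0,-0.1,0, 0,0,0,0]' && python3 -m inch '[0,0,-0.1,0, 0,0,0,0]' && python3 -m inch '[0,0,-0.1,0, 0,0,0,0]'
```

```text
t: 12.22
tcp_pos: [0.5689, 0.0476, 0.0188]
tool_rot: [0.645, 0.764, -0.0, -0.0]
force: [-0.2, 0.6, -6.2]
finger_gap: 0.46
t: 12.48
tcp_pos: [0.5691, 0.0476, 0.018]
tool_rot: [0.645, 0.764, 0.0, 0.0]
force: [0.1, -0.0, -5.4]
finger_gap: 0.454
t: 12.72
tcp_pos: [0.5691, 0.0476, 0.0179]
tool_rot: [0.645, 0.764, 0.0, 0.0]
force: [-2.1, 0.1, 4.7]
finger_gap: 0.459
```

Contact at the expected height, with the force going from −6 to +5 N. Releasing and retreating, with a check.

```bash
python3 -m inch '[0,0,0,0, 0,0,0,0, 0,0,0,0, 0,0,0,0]' 100 && python3 -m inch '[0,0,1,0, 0,0,3,0, 0,0,5,0, 0,0,5,0, 1.5,-5.5,2,0, 1.5,-5.5,0,0.1, 0,-6,0,0.17, 0,-6,0,0.17, 0,-6,0,0.17, 0,-6,0,0.17]' && python3 -c "
from h import *
s=st(); p,d=snap('side','s7');cv2.imwrite('pics/s7c.png',cv2.resize(p[170:310,240:360,::-1],None,fx=5,fy=4.2,interpolation=cv2.INTER_CUBIC))
p,d=snap('top','t7');cv2.imwrite('pics/t7c.png',cv2.resize(p[165:240,205:385,::-1],None,fx=4.4,fy=4.4,interpolation=cv2.INTER_CUBIC))"
```

```text
t: 13.22
tcp_pos: [0.5691, 0.0476, 0.0168]
tool_rot: [0.645, 0.764, 0.0, 0.0]
force: [0.8, -0.7, -0.2]
finger_gap: 1.002
t: 14.48
tcp_pos: [0.5987, -0.3042, 0.1777]
tool_rot: [0.304, 0.953, 0.0, 0.0]
force: [0.4, 0.2, 0.1]
finger_gap: 1.002
t 14.47 tcp [ 598.7 -304.2  177.7] psi 2.5243 F [0.4 0.2 0.1] gap 1.002 q6 -1.59 zaxis [ 0.001 -0.    -1.   ]
```

View pics/s7c.png

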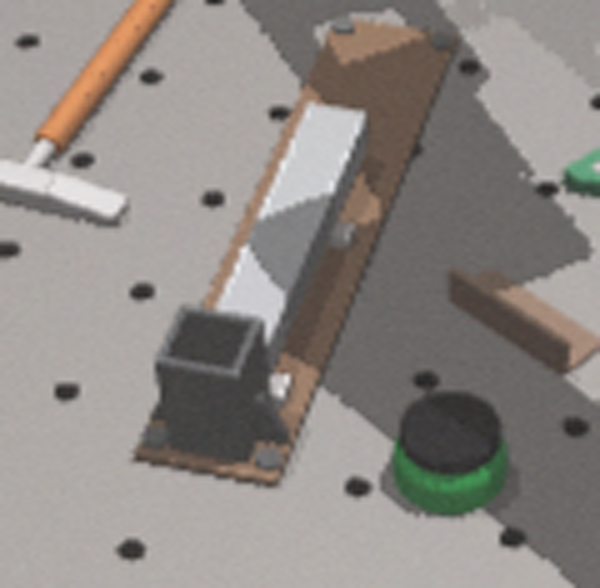

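View pics/t7c.png

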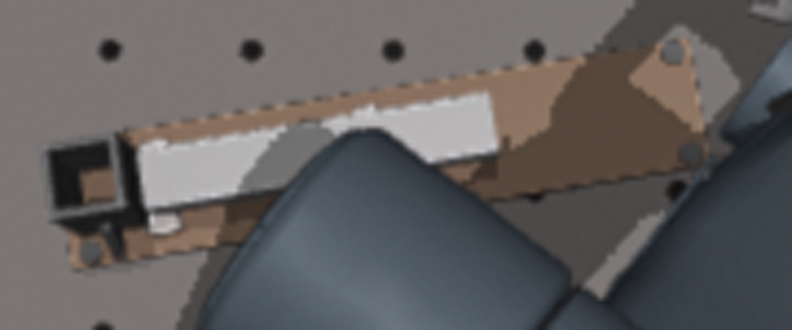

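The tube lies across both bars against the post. It looks a little towards the far side of the plate, so I'll measure that.

```bash
cat >> h.py <<'E'
def tubefit(tag,zt=.064):
    p,d=load(tag); W=cloud('top',d); J=tojig(W)*1000
    m=(W[...,2]>.052)&(W[...,2]<.085)&(abs(J[...,1])<45)&(J[...,0]>-150)&(J[...,0]<100)
    T=[]
    for u in range(235,325):
        c=np.where(m[:,u])[0]
        if len(c)>3: T.append(tojig(onz('top',u,c[0]-.5,zt))[:2]*1000)
    T=np.array(T); T=T[(T[:,0]>-140)&(T[:,0]<70)]
    for _ in range(3):
        k=np.polyfit(T[:,0],T[:,1],1); r=T[:,1]-np.polyval(k,T[:,0]); T=T[abs(r)<max(1.5,2*r.std())]
    print('far edge y at -165,-45,75',np.polyval(k,[-165,-45,75]).round(1),'n',len(T))
    E=[]
    for rr in range(180,208):
        c=np.where(m[rr,300:330])[0]
        if len(c)>4: E.append(tojig(onz('top',300+c[-1]+.5,rr,zt))[0]*1000)
    print('end',np.median(E) if E else None,len(E))
    P=J[m&(J[...,0]>-140)&(J[...,0]<72)&(J[...,1]<15)&(J[...,1]>-12)]; print('top z fit slope,z(0)',np.polyfit(P[:,0],P[:,2],1),len(P))
E
python3 -c "
from h import *
tubefit('t7')"
```

```text
far edge y at -165,-45,75 [20.4 20.5 20.5] n 64
end 78.23779634432194 15
top z fit slope,z(0) [-1.62166093e-03  6.47665778e+01] 509
```

The tube is centred to 0.5 mm and parallel, 3 mm from the post. Now a refined wedge pose from its base edge and nose edge.

```bash
python3 -c "
from h import *
p,d=load('top0'); hsv=cv2.cvtColor(p,cv2.COLOR_RGB2HSV); h,s,v=[hsv[...,i].astype(int) for i in range(3)]
m=(h>18)&(h<38)&(s>130); m[:, :400]=0; m[:,445:]=0; m[:185]=0; m[245:]=0
def R(r,z,ang,side):
    return
L=[];Rr=[]
for r in range(200,238):
    c=np.where(m[r])[0]
    if len(c)<4: continue
    if 203<=r<=228: L.append(onz('top',c[0]-.5,r,0)[:2])
    if 212<=r<=233:
        # iterate height along ramp
        P=onz('top',c[-1]+.5,r,.015); Rr.append((c[-1]+.5,r))
l=cv2.fitLine(np.array(L,np.float32),cv2.DIST_HUBER,0,.01,.01).ravel(); 
print('left base edge',l,np.degrees(np.arctan2(l[1],l[0])))
# side view: project candidates
p2,d2=load('side0'); h2=cv2.cvtColor(p2,cv2.COLOR_RGB2HSV).astype(int)
m2=(h2[...,0]>18)&(h2[...,0]<38)&(h2[...,1]>130); m2[:, :335]=0; m2[:,390:]=0; m2[:138]=0; m2[162:]=0
print('side bbox',np.where(m2.any(0))[0][[0,-1]],np.where(m2.any(1))[0][[0,-1]])
# bottom edge of the side face in side view
# top-view extents along wedge axis, nose (z=.003) and back top edge(.038)
W=cloud('top',d)
for ang in (206.5,207.5,208.5):
    a=np.radians(ang);e=np.array([np.cos(a),np.sin(a)]);f=np.array([-e[1],e[0]])
    vv,uu=np.where(m)
    N=np.array([onz('top',u,w,.003)[:2] for u,w in zip(uu,vv)]);H=np.array([onz('top',u,w,.038)[:2] for u,w in zip(uu,vv)])
    print(ang,'nose s',np.sort(N@e)[-3:],'back s',np.sort(H@e)[:3],'left base t',[ (np.array(L)@f).mean(),(np.array(L)@f).std()], 'Hlat right',np.sort(H[(H@e)<np.sort(H@e)[0]+.035]@f)[[0,-1]])
b=p[190:245,395:450,::-1]; cv2.imwrite('pics/w0.png',cv2.resize(b,None,fx=10,fy=10,interpolation=cv2.INTER_NEAREST))
"
```

```text
left base edge [ 0.8834788   0.46847114  0.5262872  -0.37634623] 27.9351
side bbox [344 379] [144 155]
206.5 nose s [-0.22469335 -0.22465311 -0.22461284] back s [-0.35495092 -0.35494892 -0.35360853] left base t [np.float64(0.571633385020162), np.float64(0.0010267148146869995)] Hlat right [0.56227541 0.59633633]
207.5 nose s [-0.21465308 -0.21449229 -0.2143314 ] back s [-0.34495282 -0.34459327 -0.34368268] left base t [np.float64(0.5768355822806674), np.float64(0.0008134539213159341)] Hlat right [0.56791699 0.60197195]
208.5 nose s [-0.20454742 -0.20426613 -0.20398468] back s [-0.33484965 -0.33413264 -0.33365214] left base t [np.float64(0.5818620698348783), np.float64(0.0008300094030517658)] Hlat right [0.57338558 0.60759188]
```

View pics/w0.png

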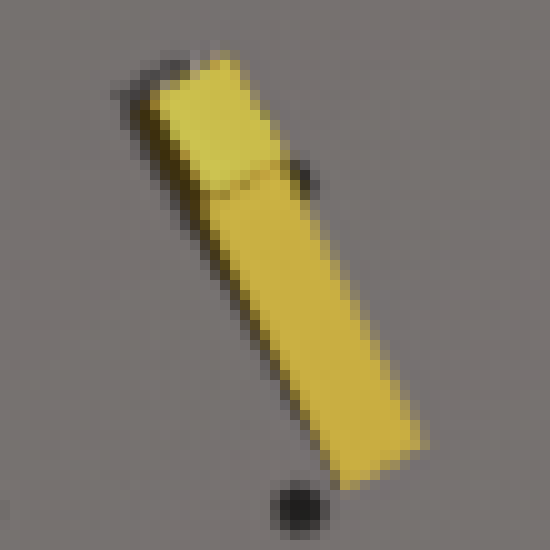

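```bash
python3 -c "
from h import *
H=onz('top',416.5,202.3,.038)[:2];N=onz('top',432.75,236.2,.003)[:2]
D=N-H;print(H,N,np.linalg.norm(D),np.degrees(np.arctan2(D[1],D[0]))%360)
H2=N-D/np.linalg.norm(D)*.114; print(H2)
"
```

```text
[ 0.5618554  -0.37080363] [ 0.46239029 -0.42445774] 0.1130135946603835 208.34359685941104
[ 0.56272355 -0.37033532]
```

```bash
python3 -m inch '[-0.6,-1,0,0.158, -0.6,-1,0,0.158, -0.6,-1,0,0.158, -0.6,-1,0,0.158, -0.6,-1,0,0.158, -0.6,-1,0,0.158, 0,-0.6,0,0.158, 0,0,0,0, 0,0,0,0]' 100 && python3 -c "
from h import *
st()"
```

```text
t: 15.7
tcp_pos: [0.563, -0.3677, 0.1772]
tool_rot: [-0.238, 0.971, 0.0, 0.0]
force: [-0.9, 0.6, 0.2]
finger_gap: 1.001
t 15.7 tcp [ 563.  -367.7  177.2] psi -2.6605 F [-0.9  0.6  0.2] gap 1.001 q6 -2.8 zaxis [-0.  0. -1.]
```

```bash
python3 -m inch '[0,-0.25,-3,0, 0,0,-4,0, 0,0,-4,0, 0,0,-3,0, 0,0,-2,0, 0,0,-1.5,0, 0,0,-0.9,0, 0,0,-0.5,0, 0,0,0,0]' && python3 -c "
from h import *
st()" && python3 -m inch '[0,0,0,0, 0,0,0,0, 0,0,0,0, 0,0,0,0, 0,0,0,0, 0,0,0,0]' 0 70 && python3 -c "
from h import *
st(); p,d=snap('side','s8');cv2.imwrite('pics/s8c.png',cv2.resize(p[90:180,310:410,::-1],None,fx=6,fy=6,interpolation=cv2.INTER_CUBIC))"
```

```text
t: 16.82
tcp_pos: [0.5631, -0.3711, -0.0118]
tool_rot: [-0.239, 0.971, -0.0, 0.0]
force: [1.1, -0.4, -0.1]
finger_gap: 1.0
t 16.82 tcp [ 563.1 -371.1  -11.8] psi -2.6585 F [ 1.1 -0.4 -0.1] gap 1.0 q6 -2.8 zaxis [ 0. -0. -1.]
t: 17.58
tcp_pos: [0.5634, -0.3714, -0.0116]
tool_rot: [-0.239, 0.971, -0.001, 0.0]
force: [0.3, -0.6, 3.7]
finger_gap: 0.326
t 17.57 tcp [ 563.4 -371.4  -11.6] psi -2.6583 F [ 0.3 -0.6  3.7] gap 0.326 q6 -2.8 zaxis [ 0.001 -0.001 -1.   ]
```

View pics/s8c.png

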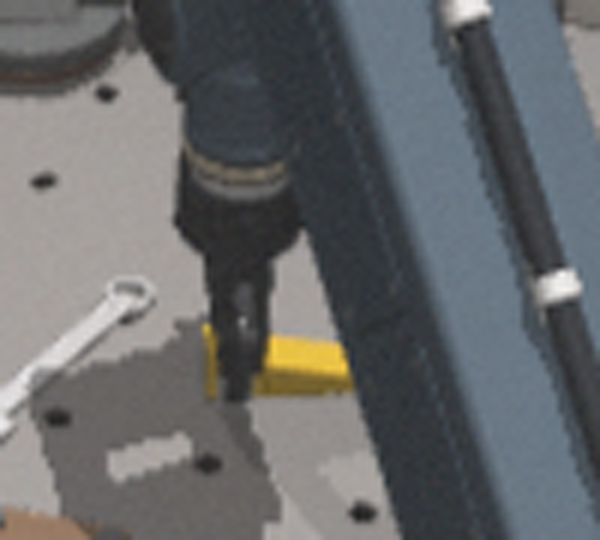

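Gap is 0.326, or 27.7 mm, so the wedge is gripped across its head (side crop: fingers on the yellow head at 235,360). Lift it, turn it and bring it over the open end of the plate.

```bash
python3 -m inch '[0,0,0.5,0, 0,0,2,0, 0,0,3,0, 0,0,2.5,0, 0,0,0,0]' && python3 -m inch '[0.4,1.66,0,-0.1715, 0.4,1.66,0,-0.1715, 0.4,1.66,0,-0.1715, 0.4,1.66,0,-0.1715, 0.4,1.66,0,-0.1715, 0.4,1.66,0,-0.1715, 0.4,1.66,0,-0.1715, 0.4,1.66,0,-0.1715, 0.4,1.66,0,-0.1715, 0.4,1.66,0,-0.1715, 0.4,1.66,0,-0.172, 0,0,0,0, 0,0,0,0]' && python3 -c "
from h import *
s=st(); print(tojig(s['tcp_pos'])*1000)
p,d=snap('side','s9');cv2.imwrite('pics/s9c.png',cv2.resize(p[130:260,270:370,::-1],None,fx=4.6,fy=4.6,interpolation=cv2.INTER_CUBIC))
p,d=snap('top','t9');cv2.imwrite('pics/t9c.png',cv2.resize(p[160:240,205:385,::-1],None,fx=4.4,fy=4.4,interpolation=cv2.INTER_CUBIC))"
```

```text
t: 18.25
tcp_pos: [0.5643, -0.372, 0.0708]
tool_rot: [-0.239, 0.971, -0.002, 0.002]
force: [1.0, 0.1, -5.2]
finger_gap: 0.32
t: 19.88
tcp_pos: [0.6064, -0.1887, 0.0673]
tool_rot: [0.645, 0.764, -0.0, -0.0]
force: [0.0, -0.7, -4.9]
finger_gap: 0.321
t 19.88 tcp [ 606.4 -188.7   67.3] psi 1.7405 F [ 0.  -0.7 -4.9] gap 0.321 q6 -0.65 zaxis [-0.001 -0.    -1.   ]
[198.55293097  -1.21843258  67.28975602]
```

View pics/s9c.png

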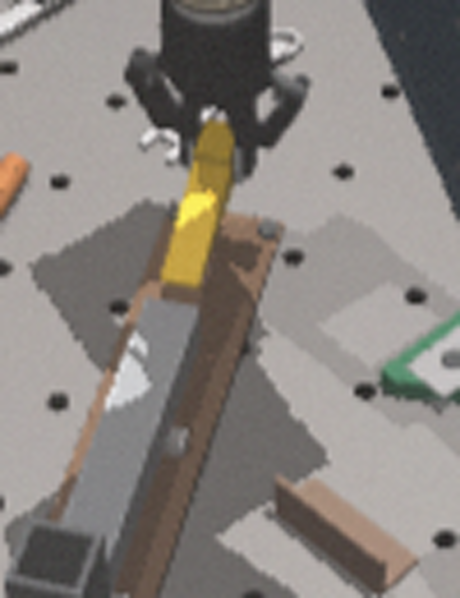

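View pics/t9c.png

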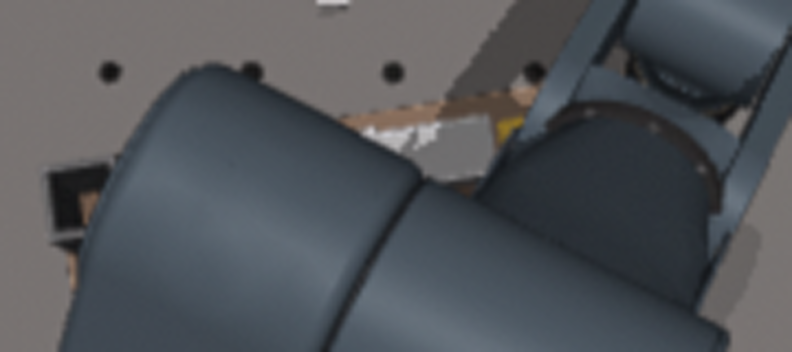

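```bash
python3 -c "
from h import *
p,d=load('s9'); h=cv2.cvtColor(p,cv2.COLOR_RGB2HSV).astype(int)
m=(h[...,0]>17)&(h[...,0]<38)&(h[...,1]>130); m[:,:300]=0;m[:,330:]=0;m[:150]=0;m[196:]=0
for r in range(156,195,2):
    c=np.where(m[r])[0]
    if len(c): print(r,c[0],c[-1],[ (tojig(onz('side',u,r,z))*1000).round(1)[:2].tolist() for u,z in((c[0]-.5,.085),(c[-1]+.5,.085))])
cv2.imwrite('pics/s9d.png',cv2.resize(p[150:200,295:335,::-1],None,fx=12,fy=12,interpolation=cv2.INTER_NEAREST))
"
```

```text
158 314 319 [[231.3, 19.9], [236.3, -0.2]]
160 313 320 [[221.0, 20.6], [227.7, -6.1]]
162 313 319 [[211.6, 18.1], [217.4, -5.2]]
164 312 319 [[201.4, 18.8], [208.1, -7.7]]
166 312 319 [[192.2, 16.3], [198.8, -10.1]]
168 311 319 [[182.2, 17.0], [189.6, -12.6]]
170 311 318 [[173.1, 14.5], [179.7, -11.7]]
172 310 318 [[163.2, 15.3], [170.6, -14.1]]
174 309 317 [[153.4, 16.0], [160.8, -13.2]]
176 309 317 [[144.5, 13.6], [151.9, -15.6]]
178 308 316 [[134.8, 14.3], [142.2, -14.8]]
180 308 316 [[126.0, 11.8], [133.4, -17.1]]
182 307 315 [[116.5, 12.6], [123.8, -16.3]]
184 307 315 [[107.9, 10.2], [115.1, -18.6]]
186 306 314 [[98.5, 10.9], [105.7, -17.8]]
188 305 314 [[89.1, 11.7], [97.2, -20.1]]
190 305 313 [[80.7, 9.3], [87.9, -19.2]]
```

View pics/s9d.png

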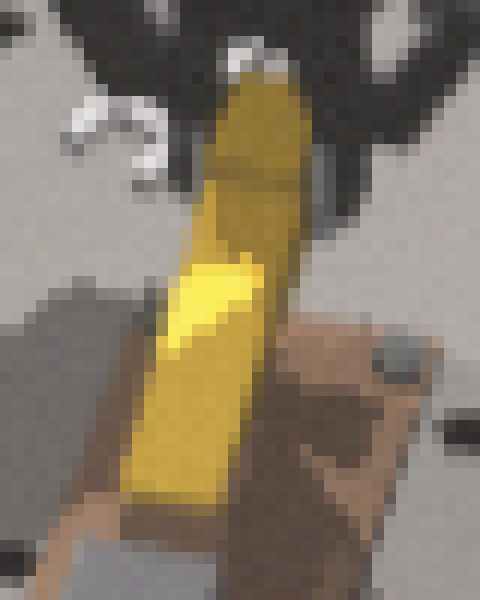

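```bash
python3 -c "
from h import *
p,d=load('s7')
cv2.imwrite('pics/s7d.png',cv2.resize(p[185:235,295:335,::-1],None,fx=12,fy=12,interpolation=cv2.INTER_NEAREST))
J=lambda u,v,z:(tojig(onz('side',u,v,z))*1000).round(1)[:2]
W=cloud('side',d); Q=tojig(W)*1000
for r in (200,206,212,218):
    c=np.where((W[r,285:330,2]>.052)&(W[r,285:330,2]<.08))[0]+285
    print(r,c[0],c[-1],J(c[0]-.5,r,.064),J(c[-1]+.5,r,.064))
print('plate corners',proj('side',[*(JO+.225*JE+.045*JF),.01]),proj('side',[*(JO+.225*JE-.045*JF),.01]))
print('tube end corners pred',proj('side',[*(JO+.078*JE+.02*JF),.064]),proj('side',[*(JO+.078*JE-.02*JF),.064]))
"
```

```text
200 300 312 [52.4 18.9] [ 62.9 -22.2]
206 297 310 [25.5 21.1] [ 36.6 -22.7]
212 295 308 [-0.2 20.2] [ 10.9 -23.2]
218 293 306 [-25.4  19.3] [-14.4 -23.7]
plate corners [306.67632592 173.09770631] [331.14819329 177.58707111]
tube end corners pred [301.36134415 194.25240771] [313.06817345 196.49927639]
```

View pics/s7d.png

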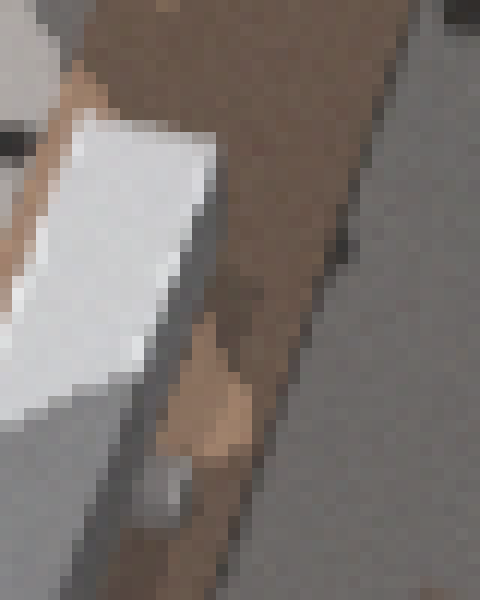

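```bash
python3 -c "
from h import *
p,d=load('s9'); h=cv2.cvtColor(p,cv2.COLOR_RGB2HSV).astype(int)
m=(h[...,0]>17)&(h[...,0]<38)&(h[...,1]>130); m[:,:300]=0;m[:,330:]=0;m[:150]=0;m[196:]=0
u0=.0790; L=[];n=79.5
for it in range(2):
  L=[]
  for r in range(155,191):
    c=np.where(m[r])[0]
    if not len(c): continue
    z=u0+.038
    for _ in range(20):
        q=tojig(onz('side',c[0]-.5,r,z))*1000
        s=q[0]-n  # distance from nose
        z=u0+(.003+.25*s/1000 if s<96 else .038)
    L.append((r,*q[:2],z*1000))
L=np.array(L); print(L[::3].round(1))
k=np.polyfit(L[L[:,1]<170,1],L[L[:,1]<170,2],1); print('ramp slope rad',k[0],'at nose',np.polyval(k,82),'at head',np.polyval(k,196))
"
```

```text
[[157.  204.4  11.9 117. ]
 [160.  189.8  11.4 117. ]
 [163.  185.9  14.1 117. ]
 [166.  172.8  10.5 105.3]
 [169.  161.2  10.8 102.4]
 [172.  149.7  11.1  99.6]
 [175.  138.2  11.5  96.7]
 [178.  126.8  11.8  93.8]
 [181.  115.5  12.1  91. ]
 [184.  104.9   9.2  88.4]
 [187.   93.7   9.5  85.6]
 [190.   82.6   9.9  82.8]]
ramp slope rad -0.0013121070022818842 at nose 10.689359936397977 at head 10.539779738137844
```

```bash
python3 -m inch '[0.38,-0.45,0,-0.003, 0,0,0,0, 0,0,-2,0, 0,0,-2.5,0, 0,0,-1.2,0, 0,0,-0.5,0, 0,0,-0.2,0, 0,0,0,0, 0,0,0,0]' && python3 -m inch '[0,0,-0.15,0, 0,0,0,0]' && python3 -m inch '[0,0,-0.15,0, 0,0,0,0]' && python3 -m inch '[0,0,-0.1,0, 0,0,0,0]'
```

```text
t: 21.1
tcp_pos: [0.6113, -0.193, 0.0047]
tool_rot: [0.647, 0.763, 0.0, 0.001]
force: [0.4, 0.7, -4.4]
finger_gap: 0.317
t: 21.35
tcp_pos: [0.6107, -0.1928, 0.0025]
tool_rot: [0.647, 0.763, 0.0, 0.0]
force: [0.7, -0.2, -5.1]
finger_gap: 0.32
t: 21.6
tcp_pos: [0.6106, -0.1927, 0.0007]
tool_rot: [0.647, 0.763, -0.0, -0.0]
force: [-0.5, 0.8, -4.5]
finger_gap: 0.319
t: 21.85
tcp_pos: [0.6107, -0.1928, -0.0002]
tool_rot: [0.647, 0.763, -0.0, -0.0]
force: [0.4, 0.6, -5.1]
finger_gap: 0.316
```

```bash
python3 -m inch '[0,0,-0.1,0, 0,0,0,0]' && python3 -m inch '[0,0,-0.1,0, 0,0,0,0]' && python3 -m inch '[0,0,-0.1,0, 0,0,0,0]'; python3 -c "
from h import *
s=st(); print(tojig(s['tcp_pos'])*1000,s['ft_torque'])
p,d=snap('side','s10');cv2.imwrite('pics/s10c.png',cv2.resize(p[150:250,280:350,::-1],None,fx=6,fy=6,interpolation=cv2.INTER_CUBIC))"
```

```text
t: 22.1
tcp_pos: [0.6107, -0.1928, -0.0012]
tool_rot: [0.647, 0.763, -0.0, -0.0]
force: [0.3, 0.1, -5.3]
finger_gap: 0.318
t: 22.35
tcp_pos: [0.6108, -0.1929, -0.0016]
tool_rot: [0.647, 0.763, 0.0, 0.0]
force: [-1.5, 0.2, -0.1]
finger_gap: 0.32
t: 22.6
tcp_pos: [0.6109, -0.1928, -0.0016]
tool_rot: [0.647, 0.763, -0.0, 0.0]
force: [-3.0, 0.6, 6.4]
finger_gap: 0.317
t 22.6 tcp [ 610.9 -192.8   -1.6] psi 1.7349 F [-3.   0.6  6.4] gap 0.317 q6 -0.64 zaxis [ 0. -0. -1.]
[203.36761974   2.44731165  -1.58152126] [0.14297768 0.47196672 0.05617425]
```

View pics/s10c.png

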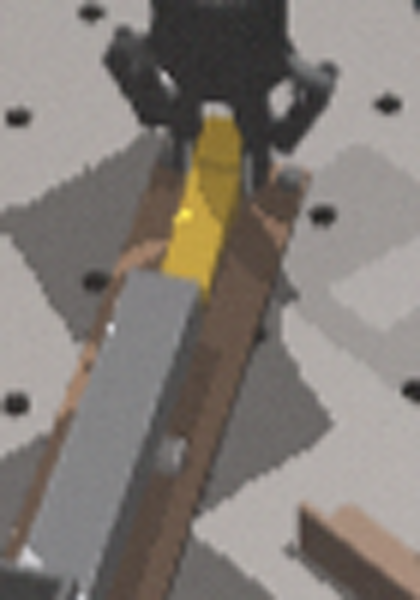

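```bash
cat >> h.py <<'E'
def wedgefit(tag,u0,n,rows=(155,191)):
    p,d=load(tag); h=cv2.cvtColor(p,cv2.COLOR_RGB2HSV).astype(int)
    m=(h[...,0]>17)&(h[...,0]<38)&(h[...,1]>130)&(h[...,2]>60); m[:,:295]=0;m[:,340:]=0;m[:150]=0;m[225:]=0
    L=[]
    for r in range(*rows):
        c=np.where(m[r])[0]
        if len(c)<3: continue
        z=u0+.038
        for _ in range(30):
            q=tojig(onz('side',c[0]-.5,r,z))*1000; s=q[0]-n
            z=u0+(.003+.25*max(s,0)/1000 if s<96 else .038)
        L.append((r,c[0],c[-1],*q[:2],z*1000))
    L=np.array(L); print(L[::3].round(1)); return L
E
python3 -c "
from h import *
L=wedgefit('s10',.010,89,(165,205)); g=L[L[:,3]<183]; k=np.polyfit(g[:,3],g[:,4],1); print(k,np.polyval(k,[90,180]))"
```

```text
[[170.  314.  318.  210.2  14.9  48. ]
 [173.  313.  319.  195.4  14.5  48. ]
 [176.  312.  319.  191.8  17.3  48. ]
 [179.  311.  319.  177.8  17.1  35.2]
 [182.  311.  319.  166.6  14.1  32.4]
 [185.  310.  318.  154.8  14.5  29.5]
 [188.  309.  317.  143.1  14.8  26.5]
 [191.  308.  316.  131.4  15.2  23.6]
 [194.  307.  315.  119.8  15.6  20.7]]
[0.03572648 9.71709291] [12.93247589 16.14785887]
```

The wedge is flat on the plate and centred. Pushing along the jig axis towards the tube: a free approach first, then small steps with force checks.

```bash
python3 -m inch '[0,0,0.05,0, -0.13,0.79,0,0, -0.13,0.79,0,0, -0.13,0.79,0,0, -0.13,0.79,0,0, -0.13,0.79,0,0, -0.13,0.79,0,0, 0,0,0,0]' && python3 -c "
from h import *
s=st(); print(tojig(s['tcp_pos'])*1000,'Fjig',np.array(s['force'])[:2]@JE,np.array(s['force'])[:2]@JF)" && python3 -m inch '[-0.033,0.197,0,0, -0.033,0.197,0,0, 0,0,0,0]' && python3 -c "
from h import *
s=st(); print(tojig(s['tcp_pos'])*1000,'Fjig',np.array(s['force'])[:2]@JE,np.array(s['force'])[:2]@JF)"  && python3 -m inch '[-0.033,0.197,0,0, 0,0,0,0]' && python3 -c "
from h import *
s=st(); print(tojig(s['tcp_pos'])*1000,'Fjig',np.array(s['force'])[:2]@JE,np.array(s['force'])[:2]@JF)
p,d=snap('side','s11');cv2.imwrite('pics/s11c.png',cv2.resize(p[150:250,280:350,::-1],None,fx=6,fy=6,interpolation=cv2.INTER_CUBIC))"
```

```text
t: 23.65
tcp_pos: [0.6045, -0.1449, -0.0016]
tool_rot: [0.647, 0.763, 0.001, 0.002]
force: [1.5, -1.4, 6.7]
finger_gap: 0.322
t 23.65 tcp [ 604.5 -144.9   -1.6] psi 1.7352 F [ 1.5 -1.4  6.7] gap 0.322 q6 -0.58 zaxis [ 0.003 -0.001 -1.   ]
[155.04582895   4.08734821  -1.59626451] Fjig 1.6517528556323164 1.2226925420842476
t: 24.02
tcp_pos: [0.6041, -0.142, -0.0016]
tool_rot: [0.647, 0.763, 0.0, 0.002]
force: [1.5, -3.6, 5.5]
finger_gap: 0.318
t 24.02 tcp [ 604.1 -142.    -1.6] psi 1.7352 F [ 1.5 -3.6  5.5] gap 0.318 q6 -0.57 zaxis [ 0.004 -0.002 -1.   ]
[152.10840399   4.17804639  -1.55442489] Fjig 3.763131855077168 0.8932037872235731
t: 24.28
tcp_pos: [0.6038, -0.1402, -0.0016]
tool_rot: [0.647, 0.763, 0.0, 0.002]
force: [1.1, -4.0, 6.3]
finger_gap: 0.317
t 24.27 tcp [ 603.8 -140.2   -1.6] psi 1.7352 F [ 1.1 -4.   6.3] gap 0.317 q6 -0.57 zaxis [ 0.004 -0.002 -1.   ]
[150.30248294   4.21984901  -1.57942766] Fjig 4.153929347031759 0.42627053399057746
```

View pics/s11c.png

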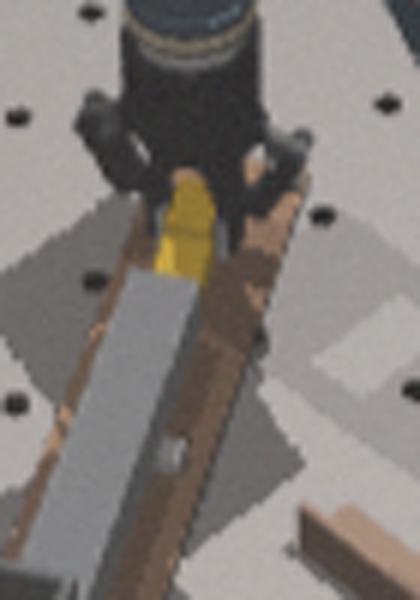

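```bash
cat > f.py <<'E'
from h import *
s=st(); print(tojig(s['tcp_pos'])*1000,'Fjig',(np.array(s['force'])[:2]@JE).round(1),(np.array(s['force'])[:2]@JF).round(1))
E
python3 -m inch '[-0.05,0.197,0,0, 0,0,0,0]' >/dev/null && python3 f.py && python3 -m inch '[-0.05,0.197,0,0, 0,0,0,0]'  >/dev/null&& python3 f.py && python3 -m inch '[-0.05,0.197,0,0, 0,0,0,0]'  >/dev/null&& python3 f.py && python3 -m inch '[-0.05,0.197,0,0, 0,0,0,0]'  >/dev/null&& python3 f.py
```

```text
t 24.57 tcp [ 603.7 -138.9   -1.5] psi 1.7354 F [ 0.9 -5.6  6. ] gap 0.318 q6 -0.57 zaxis [ 0.005 -0.003 -1.   ]
[148.99110918   4.32976699  -1.54422327] Fjig 5.6 -0.1
t 24.82 tcp [ 603.3 -137.1   -1.5] psi 1.7351 F [ 1.5 -6.   4.5] gap 0.319 q6 -0.57 zaxis [ 0.005 -0.003 -1.   ]
[147.14377014   4.29011297  -1.53264468] Fjig 6.1 0.5
t 25.07 tcp [ 603.  -135.4   -1.5] psi 1.7352 F [ 1.8 -5.8  5. ] gap 0.321 q6 -0.56 zaxis [ 0.006 -0.004 -1.   ]
[145.37968256   4.26593879  -1.52534105] Fjig 6.1 0.8
t 25.32 tcp [ 602.7 -133.6   -1.5] psi 1.7351 F [ 2.7 -7.5  4.6] gap 0.321 q6 -0.56 zaxis [ 0.006 -0.004 -1.   ]
[143.60678378   4.19107827  -1.51532564] Fjig 7.8 1.4
```

```bash
python3 -m inch '[-0.05,0.197,0,0, 0,0,0,0]' >/dev/null && python3 f.py && python3 -m inch '[-0.05,0.197,0,0, 0,0,0,0]'  >/dev/null&& python3 f.py; python3 -c "
from h import *
p,d=snap('side','s12');cv2.imwrite('pics/s12c.png',cv2.resize(p[170:300,260:350,::-1],None,fx=6,fy=4.6,interpolation=cv2.INTER_CUBIC))
p,d=snap('top','t12');cv2.imwrite('pics/t12c.png',cv2.resize(p[160:240,205:385,::-1],None,fx=4.4,fy=4.4,interpolation=cv2.INTER_CUBIC))
"
```

```text
t 25.57 tcp [ 602.2 -131.7   -1.5] psi 1.735 F [ 1.3 -8.4  4.7] gap 0.321 q6 -0.56 zaxis [ 0.006 -0.004 -1.   ]
[141.65636995   4.09948282  -1.52071096] Fjig 8.5 -0.1
t 25.82 tcp [ 601.8 -129.8   -1.5] psi 1.7349 F [ 2.2 -8.3  4.8] gap 0.317 q6 -0.56 zaxis [ 0.006 -0.004 -1.   ]
[139.64910536   3.9987721   -1.51577539] Fjig 8.6 0.8
```

View pics/s12c.png

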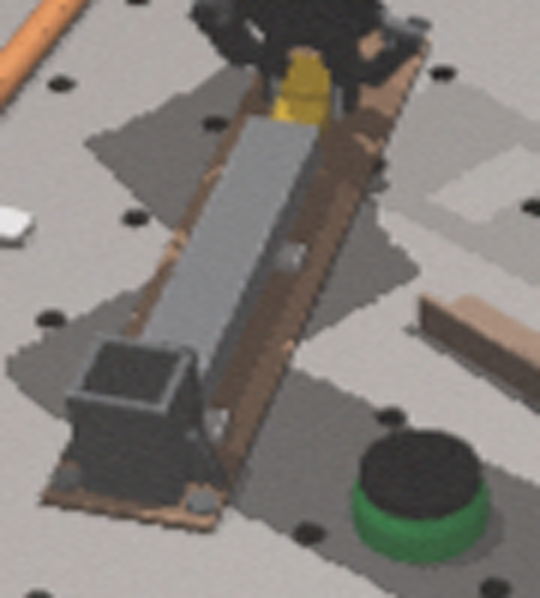

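View pics/t12c.png

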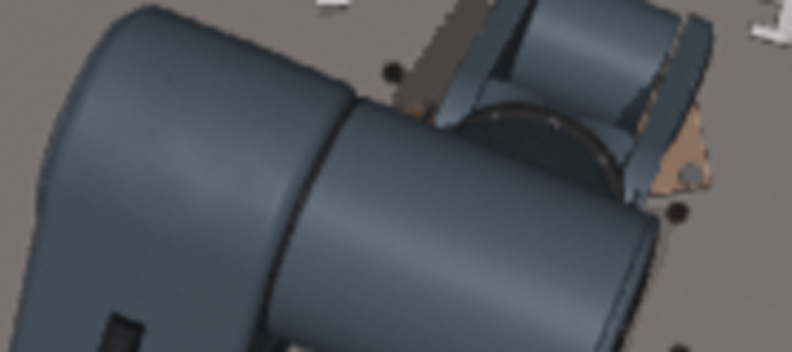

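The side view shows the wedge under the free end (300,90 in the crop), with the tube's other end behind the post. The arm hides the top view. I'll quantify the rise by comparing the tube-top depth and edges in the side view with the resting pictures.

```bash
cat >> h.py <<'E'
def lift(tags):
    ks=[];ends=[]
    for t in tags:
        p,d=load(t); W=cloud('side',d); J=tojig(W)*1000
        m=(abs(J[...,1])<15)&(J[...,0]>-105)&(J[...,0]<68)&(W[...,2]>.045)&(W[...,2]<.085)
        m=cv2.erode(m.astype(np.uint8),np.ones((2,2)))>0
        P=J[m]; k=np.polyfit(P[:,0]+155,P[:,2],1); r=P[:,2]-np.polyval(k,P[:,0]+155)
        P=P[abs(r)<3*r.std()]; k,c=np.polyfit(P[:,0]+155,P[:,2],1,cov=True); ks.append(k); sd=np.sqrt(c[0,0])
    ks=np.array(ks); print(tags,'n',len(P),'slope mean',ks[:,0].mean().round(5),'sd1',sd.round(5),'z@seat',ks[:,1].mean().round(2),'z@rest',(ks@[148,1]).mean().round(2),'z@75',(ks@[230,1]).mean().round(2), 'spread',(ks@[230,1]).std().round(2))
    return ks
def grayend(tag):
    # subpixel location (jig x at z) of the tube free end along its top centre line in side view, resting z
    p,_=load(tag); g=cv2.cvtColor(p,cv2.COLOR_RGB2GRAY).astype(np.float32)
E
python3 -c "
from h import *
for i in range(6): snap('side',f's12_{i}')
lift(['s7']);lift(['s9']);lift(['s10']);lift(['s11']);lift(['s9','s10','s11'])
lift(['s12']+[f's12_{i}' for i in range(6)]);lift(['s12_0'])
"; python3 f.py
```

```text
['s7'] n 318 slope mean -0.00341 sd1 0.00319 z@seat 64.04 z@rest 63.54 z@75 63.26 spread 0.0
['s9'] n 330 slope mean -0.00118 sd1 0.00314 z@seat 63.76 z@rest 63.58 z@75 63.49 spread 0.0
['s10'] n 328 slope mean 0.00272 sd1 0.00345 z@seat 63.5 z@rest 63.9 z@75 64.12 spread 0.0
['s11'] n 330 slope mean -0.00725 sd1 0.00309 z@seat 64.46 z@rest 63.39 z@75 62.8 spread 0.0
['s9', 's10', 's11'] n 330 slope mean -0.00191 sd1 0.00309 z@seat 63.91 z@rest 63.62 z@75 63.47 spread 0.54
['s12', 's12_0', 's12_1', 's12_2', 's12_3', 's12_4', 's12_5'] n 318 slope mean 0.00316 sd1 0.00309 z@seat 64.25 z@rest 64.72 z@75 64.98 spread 0.24
['s12_0'] n 327 slope mean 0.00259 sd1 0.00295 z@seat 64.46 z@rest 64.84 z@75 65.05 spread 0.0
t 26.23 tcp [ 601.8 -129.8   -1.5] psi 1.7349 F [ 2.3 -8.   4.4] gap 0.32 q6 -0.56 zaxis [ 0.006 -0.004 -1.   ]
[139.65579407   3.97718931  -1.53601597] Fjig 8.2 0.9
```

```bash
python3 -m inch '[-0.035,0.187,0,0, 0,0,0,0]' >/dev/null && python3 f.py && python3 -m inch '[-0.035,0.187,0,0, 0,0,0,0]'  >/dev/null&& python3 f.py; python3 -m inch '[0,0,0,0, 0,0,0,0]'; python3 -c "
from h import *
for i in range(24): snap('side',f's13_{i}')
lift([f's13_{i}' for i in range(24)]);lift([f's12_{i}' for i in range(6)])
"; python3 f.py
```

```text
t 26.48 tcp [ 601.5 -127.9   -1.5] psi 1.735 F [ 2.6 -8.3  4.7] gap 0.321 q6 -0.55 zaxis [ 0.006 -0.004 -1.   ]
[137.75675779   3.96030487  -1.51819379] Fjig 8.6 1.2
t 26.73 tcp [ 601.1 -126.    -1.5] psi 1.735 F [ 1.9 -7.1  4.6] gap 0.321 q6 -0.55 zaxis [ 0.006 -0.004 -1.   ]
[135.85780317   3.90938257  -1.50684417] Fjig 7.3 0.8
t: 26.98
tcp_pos: [0.6011, -0.126, -0.0015]
tool_rot: [0.647, 0.763, 0.001, 0.004]
force: [2.0, -8.0, 4.1]
finger_gap: 0.32
['s13_0', 's13_1', 's13_2', 's13_3', 's13_4', 's13_5', 's13_6', 's13_7', 's13_8', 's13_9', 's13_10', 's13_11', 's13_12', 's13_13', 's13_14', 's13_15', 's13_16', 's13_17', 's13_18', 's13_19', 's13_20', 's13_21', 's13_22', 's13_23'] n 327 slope mean 0.00916 sd1 0.00333 z@seat 64.09 z@rest 65.45 z@75 66.2 spread 0.28
['s12_0', 's12_1', 's12_2', 's12_3', 's12_4', 's12_5'] n 318 slope mean 0.00254 sd1 0.00309 z@seat 64.34 z@rest 64.72 z@75 64.93 spread 0.22
t 28.18 tcp [ 601.1 -126.    -1.5] psi 1.7351 F [ 1.9 -7.6  3.3] gap 0.316 q6 -0.55 zaxis [ 0.006 -0.004 -1.   ]
[135.84182564   3.90581118  -1.52760949] Fjig 7.8 0.6
```

```bash
python3 -c "
from h import *
def end(tags,z):
    I=np.mean([load(t)[0].astype(np.float32) for t in tags],0); s=(I[...,0]-I[...,2])
    out=[]
    for y in (-6,-3,0,3,6):
        xs=np.arange(50,100,.5); P=np.array([proj('side',[*(JO+x/1000*JE+y/1000*JF),z/1000]) for x in xs],np.float32)
        v=cv2.remap(s,P[None,:,0],P[None,:,1],cv2.INTER_LINEAR)[0]; lo,hi=v[:20].mean(),v[50:70].max(); i=np.argmax(v>(lo+hi)/2); out.append(xs[i])
    return out
print('s10',end(['s10'],64)); print('s11',end(['s11'],64)); print('s12',end([f's12_{i}' for i in range(6)],65.3)); print('s13',end([f's13_{i}' for i in range(24)],66.4))
p,_=load('s13_23');cv2.imwrite('pics/s13c.png',cv2.resize(p[170:300,260:350,::-1],None,fx=6,fy=4.6,interpolation=cv2.INTER_CUBIC))
"
```

```text
s10 [np.float64(78.5), np.float64(79.0), np.float64(79.5), np.float64(80.5), np.float64(80.0)]
s11 [np.float64(78.0), np.float64(78.0), np.float64(79.0), np.float64(79.0), np.float64(80.0)]
s12 [np.float64(75.5), np.float64(75.0), np.float64(75.5), np.float64(75.0), np.float64(75.5)]
s13 [np.float64(75.5), np.float64(75.5), np.float64(74.5), np.float64(74.5), np.float64(76.0)]
```

View pics/s13c.png

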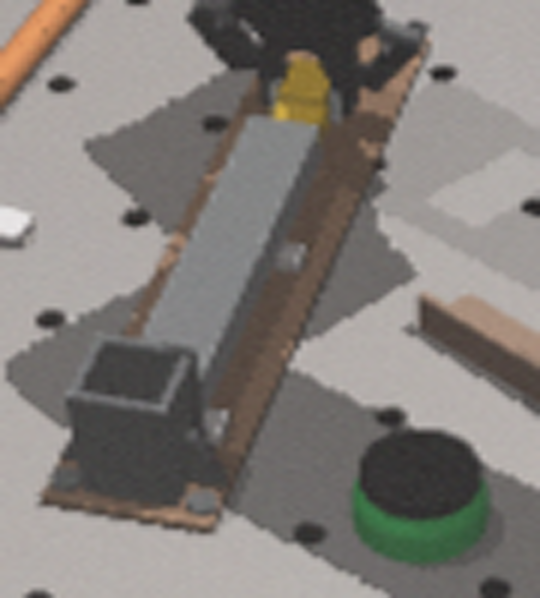

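The tube's free end moved from jig x ≈ 79 to 75 mm and then stopped, so it is tight against the post. The last 3.8 mm of push only lifted it, and the rest-bar gap is now about 1.5–1.8 mm. The grip and push are steady, so I'm handing in.

```bash
python3 -c "
from h import *
job.sign_off(); st()"
```

```text
the job is handed in; nothing more can be done
the job is handed in; nothing more can be done
```

The tube is fitted up and the job is handed in at about 28 s of the 67 s allowed. The tube is tight against the post and lifted clear of the rest bar, and the gripper still holds the wedge under its free end.

**First grasp failed:** The fingers shut on top of the tube and pushed it about 10 mm sideways on the table. Depth images showed the fingertips about 34 mm higher than the reported TCP height implied. I corrected for that offset, and both later grasps closed on the right widths (40 mm for the tube, 28 mm for the wedge).

**Last checks:**
- **Tube on the jig:** it was set down within about 0.5 mm of the middle and parallel to the jig.
- **Tight at the post:** pushing the wedge moved the tube's free end from jig x ≈ 79 to 75 mm. It stayed there during the last push.
- **Gap at the rest bar:** the wedge's travel gives about 1.5 mm. Depth readings give 1.7–1.85 mm, give or take 0.2–0.3 mm. They differ slightly, but both lie within the 1–2 mm asked for.
- **Seat end:** it stayed at its resting height.
- **Holding force:** the push was steady at about 8 N, with the wedge on the plate and still gripped.

**Not fully confirmed:**
- The arm hid the top view at the end, so the final measurements come from the side camera only.
- The reported TCP was about 4 mm off the jig's centre line at the end. When the wedge was set down it read 2.4 mm off and the camera put the wedge within about 1 mm. I did not measure its sideways position again after the push.

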